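Rack the chromatography columns

TASK

Put the three loose chromatography columns from the bench into the column rack, each in the tapered slot that fits its own barrel, so that it lies level across both cheeks and its middle sinks to the same height as the column already racked. Lower them in, do not drop them, keep each about centred over the rack, and leave the racked column and everything else on the bench where it is.

Things in the scene. Friction and masses are not known exactly. Their poses are not given: they have to be found in the camera images.
- rack: White column rack, fixed; base 118 (x) x 262 x 10 mm, origin under its centre on the bench. Two white cheeks 12 mm thick (70 mm clear between, 94 mm over all, top at 87 mm) carry the same row of 4 slick V slots, 62 mm apart, narrower from +y to -y; walls lean 25 degrees from vertical. A barrel laid across both sinks till it fills the slot; next size's slot: 7 mm off in height. A tie bar between the cheeks at each end.
- slot0 (a point): Rack's widest (y = +93 mm) slot: the point, half-way between the cheeks, where the axis of the 30 mm barrel that fits it comes to rest, 75 mm above the bench and 12 mm below the cheeks' top; x along the barrel, z up. Mouth 44 mm wide at the top.
- slot1 (a point): Rack's second (y = +31 mm) slot: the point, half-way between the cheeks, where the axis of the 24 mm barrel that fits it comes to rest, 75 mm above the bench and 12 mm below the cheeks' top; x along the barrel, z up. Mouth 38 mm wide at the top. The racked column lies here from the start.
- slot2 (a point): Rack's third (y = -31 mm) slot: the point, half-way between the cheeks, where the axis of the 18 mm barrel that fits it comes to rest, 75 mm above the bench and 12 mm below the cheeks' top; x along the barrel, z up. Mouth 31 mm wide at the top.
- slot3 (a point): Rack's narrowest (y = -93 mm) slot: the point, half-way between the cheeks, where the axis of the 12 mm barrel that fits it comes to rest, 75 mm above the bench and 12 mm below the cheeks' top; x along the barrel, z up. Mouth 24 mm wide at the top.
- prep_col_mid (a point): Thick preparative column, loose, steel barrel with dark steel ends and a yellow band at one end, about 0.7 kg. Round barrel 30 mm thick, bare over its middle 114 mm; hexagonal ends 42 mm across flats, 26 mm long, each with an 8 mm plug: 182 mm over all. Starts lying on the bench on its hexagons, axis 21 mm up. Point: middle of the barrel, on its axis; x along the barrel, both ends alike. Fits slot0.
- glass_col_mid (a point): Glass column, loose, clear barrel with white filling and red ends, about 0.14 kg. Round barrel 18 mm thick, bare over its middle 118 mm; hexagonal ends 28 mm across flats, 22 mm long, each with an 8 mm plug: 178 mm over all. Starts lying on the bench on its hexagons, axis 14 mm up. Point: middle of the barrel, on its axis; x along the barrel, both ends alike. Fits slot2.
- thin_col_mid (a point): Thin analytical column, loose, steel barrel with blue ends, about 0.16 kg. Round barrel 12 mm thick, bare over its middle 120 mm; hexagonal ends 20 mm across flats, 18 mm long, each with an 8 mm plug: 172 mm over all. Starts lying on the bench on its hexagons, axis 10 mm up. Point: middle of the barrel, on its axis; x along the barrel, both ends alike. Fits slot3.
- racked_col_mid (a point): Bystander: white column with green ends (34 mm across flats), barrel 24 mm, 180 mm long, lying in slot1 of the rack, loose; this point is the middle of its barrel, on its axis, x along the barrel. Leave it.
- plug_jar: Bystander: small glass jar, white cap, diameter 36 mm, 55 mm tall, loose; origin under its centre.
- vial_block: Bystander: blue block of amber vials, 95 (x) x 34 x 44 mm tall, loose; origin under its centre.
- spanner: Bystander: steel open-ended spanner 150 mm long lying flat along its x, loose; under 15 mm tall.
- amber_bottle: Bystander: amber solvent bottle, blue cap, diameter 72 mm, 170 mm tall, loose, beyond the columns; origin under its centre.
- beaker: Bystander: glass beaker, diameter 80 mm, 95 mm tall, loose, beyond the columns; origin under its centre.
- wash_bottle: Bystander: white wash bottle with red cap, diameter 66 mm, 197 mm tall with its spout, loose, beyond the columns; origin under its centre.
Mind the look-alikes: they are no part of the job. What is shaped like the part that bears glass_col_mid but brown is not meant.

How it is judged:
By the outcome, as a careful person would: the job done as asked, in the order asked, and still so for the second after the job is handed in, with the robot touching nothing.
It also fails if it takes over 72 s, if anything falls off the work surface, if the arm or the gripper's body presses on something with over 40 N, if the wrist force passes 120 N, or if a joint passes its speed limit or range.

ROBOT

A 6-joint arm with a two-finger parallel gripper is mounted at the origin on the work surface. World frame = base frame: x ahead of the robot, y to its left, z up, the work surface at z = 0. Lengths are in mm, angles in degrees, forces in N, time in s.
With the tool pointing down it reaches from about 250 to 775 mm from the base axis. Payload 4 kg.
Tool frame: the origin (TCP) lies at the very end of the fingers, on their centre line; the grasp point (between the pads) lies 19 mm behind it; x points along the fingers, y is the direction in which the jaws open and shut, and the axes are right-handed (so a half turn about x gives the same grasp; the last joint's range is limited). The gripper opens to 94 mm and grips with 3 to 60 N. Pads are 16 mm wide; open, the fingers measure 119 mm over their backs; the gripper's body (75 mm by 177 mm) begins 78 mm behind the grasp point.
Start: joints at [59.696, 4.996, 78.535, -0, 96.463, -5.907], TCP at [227.189, 500.905, 205.506] pointing down, gripper open.
Joint ranges: [-177.83, 177.83], [-43.37, 116.18], [15.69, 146.23], [-61.86, 241.86], [9.47, 152.12], [-147.06, 147.06]. Speed limits (degrees/s): [159.86, 159.86, 180, 180, 180, 180].

INTERFACE

Orientations are given as a 3x3 rotation matrix whose columns are the frame's x, y, z axes.
In Python, from cell import read_state, grab_frame, hand_in gives the robot as it stands.
- The arm moves only by the tool play_rows, never from a script. Its argument "series" is a list of rows, each a list of 2 entries, a list of its own where there are three numbers: the shift along the world's x, y, z normalised to -1 to 1, where 1 is 40 mm, then the turn about the world's z normalised to -1 to 1, where 1 is 0.12 rad. A call has 1 to 8 rows; each row shifts and turns the pose as measured when the row begins; what a row does not reach is not made up. A row lasts 1/12 s, in which the tool goes at most 41.7 mm and 7.16 degrees, less where a joint would pass 70% of its speed; a pose out of reach is approached as far as the arm can. A call with a number of a shift or a turn outside -1 to 1 is refused whole. A call with a gripper value outside its range is refused whole. "fingers" is the closure, from -1 (fully open) to 1 (shut), set as the call begins (left out, the last holds). The fingers move at their own pace and stop on an object; "squeeze" is the grip in N (left out, the last holds). Time passes only in rows, so rows that do not move let the fingers close. It gives the time, the measured TCP pose, the force and the opening at its end, in the units of the state.
- read_state(): the state, without advancing time (a new reading comes with each control period).
- grab_frame(name): name is "scene" or "top"; returns a dict with "color" (480x640x3 uint8, blue, green, red), "vfov" (degrees; the focal length in pixels is half the picture's height over the tangent of half this angle, whatever the lens; pixels are square), "cx", "cy" (the principal point, pixels), "k1" (the pictures are not rectified: a ray, as slopes to the right and down, at radius r is drawn at 1 + k1 r^2 times it, then the intrinsics apply), "extrinsics" (4x4, takes a point from world to camera coordinates). Camera axes: x right, y down, z forward; pixel columns grow to the right and rows downward; lengths in mm; the calibration is good to about 2 mm. A picture is of the moment at which its call begins. There is no depth.
- hand_in(): hands the job in, once; it reports no verdict.
The state is a dict: "time": time; "joint_pos": joint angles; "qd": joint speeds; "effort": joint torques, N m; "eef_pos": TCP position; "tcp_rot": TCP orientation; "ft_force": force on the tool from outside, world axes, zero at the start; "wrist_torque": the same for the moment, N m; "grip_width": opening from 0.0 (shut) to 1.0 (fully open).
Only numpy, scipy, OpenCV 4.12 (cv2) and the standard library are available. Lean on these libraries where they do the work, as an engineer would, in place of code of your own. Each camera call takes 0.05 s, during which the arm holds its last target.

## Working session

There is one attempt and no reset: what is moved stays moved. The work goes in short steps, Python scripts to look and compute and a tool call to move; the robot and the scene stay as the last step left them, time stands still between calls to the robot, and variables do not carry over. Pictures are saved under pics/ and viewed, and the job is handed in when it is done.

Besides the shell and the picture viewer there is one more tool, called after "Call:" by a JSON object that holds its "op" and its "data", one argument or row to a line. play_rows: Moves the arm, as the interface text tells. Its arguments: {"type":"object","properties":{"series":{"type":"array"},"fingers":{"type":"number"},"squeeze":{"type":"number"}},"required":["series"]}

```bash
ls; mkdir -p pics; cat > h.py <<'E'
import numpy as np,cv2,sys
from cell import read_state,grab_frame,hand_in
def ray(f,u,v):
    fl=240/np.tan(np.radians(f["vfov"]/2))
    K=np.array([[fl,0,f["cx"]],[0,fl,f["cy"]],[0,0,1.]])
    x=np.array([(u-f["cx"])/fl,(v-f["cy"])/fl]);y=x.copy()
    for _ in range(30): y=x/(1+f["k1"]*(y@y))
    E=np.array(f["extrinsics"]);R=E[:3,:3];t=E[:3,3]
    o=-R.T@t; d=R.T@np.array([y[0],y[1],1]); return o,d/np.linalg.norm(d)
def onz(f,u,v,z):
    o,d=ray(f,u,v); return o+d*(z-o[2])/d[2]
def proj(f,P):
    E=np.array(f["extrinsics"]);p=E[:3,:3]@np.array(P,float)+E[:3,3]
    s=p[:2]/p[2]; s=s*(1+f["k1"]*(s@s)); fl=240/np.tan(np.radians(f["vfov"]/2))
    return s*fl+np.array([f["cx"],f["cy"]])
E
python3 - <<'E'
from h import *
import pickle
s=read_state();print(s)
for n in("scene","top"):
    f=grab_frame(n);cv2.imwrite(f"pics/{n}0.png",f["color"]);pickle.dump(f,open(n+"0.pkl","wb"))
    print(n,f["vfov"],f["cx"],f["cy"],f["k1"],np.round(f["extrinsics"],3).tolist())
E
```

```text
pics
{'time': 0.0, 'joint_pos': array([ 5.96965314e+01,  5.04012487e+00,  7.86241439e+01, -4.77575938e-04,
        9.64620113e+01, -5.90825528e+00]), 'qd': array([ 0.03525431, -0.0067974 , -0.01027095, -0.08241795, -0.07000418,
       -0.09346758]), 'effort': array([ 4.63633330e-05, -3.40198267e+01, -3.02420676e+01,  7.17588142e-02,
        3.30766488e-02, -1.59253841e-04]), 'eef_pos': array([226.90581704, 500.41557833, 204.29980368]), 'tcp_rot': array([[-1.10494383e-03,  4.13027981e-01,  9.10717666e-01],
       [-1.90703627e-03,  9.10715695e-01, -4.13029401e-01],
       [-9.99997571e-01, -2.19314591e-03, -2.18630350e-04]]), 'ft_force': array([ 0.28027905, -0.34968932, -0.84219693]), 'wrist_torque': array([0.01730347, 0.03330799, 0.04536933]), 'grip_width': 1.000332706970131}
scene 43.98635924778955 318.5240772447497 233.00928347122894 -0.060370999975051846 [[0.407, 0.913, -0.025, -237.878], [0.464, -0.23, -0.856, -147.658], [-0.787, 0.337, -0.517, 1538.232], [0.0, 0.0, 0.0, 1.0]]
top 47.6565769946956 309.71094118321076 234.93684518885118 -0.17091843767042733 [[0.027, -1.0, -0.015, 5.339], [-0.999, -0.026, -0.043, 507.366], [0.042, 0.016, -0.999, 1035.913], [0.0, 0.0, 0.0, 1.0]]
```

View pics/scene0.png

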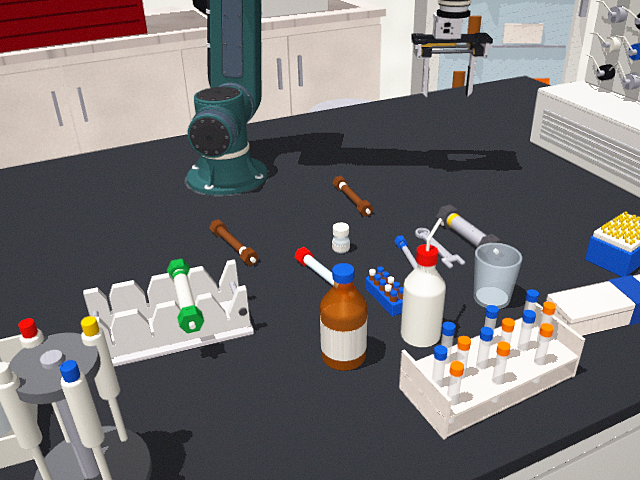

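View pics/top0.png

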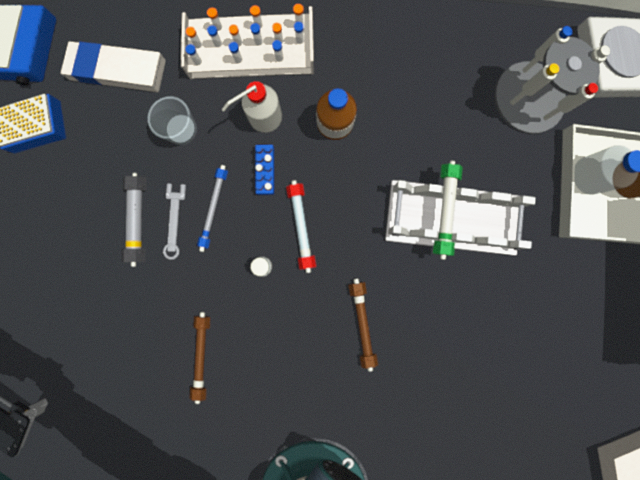

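```bash
python3 - <<'E'
from h import *
import pickle
t=pickle.load(open("top0.pkl","rb"))["color"];s=pickle.load(open("scene0.pkl","rb"))["color"]
a=cv2.resize(t[150:280,380:540],None,fx=4.5,fy=4.5,interpolation=cv2.INTER_CUBIC);cv2.imwrite("pics/c1.png",a)
a=cv2.resize(s[240:370,70:270],None,fx=4,fy=4,interpolation=cv2.INTER_CUBIC);cv2.imwrite("pics/c2.png",a)
a=cv2.resize(t[130:290,110:330],None,fx=3.6,fy=3.6,interpolation=cv2.INTER_CUBIC);cv2.imwrite("pics/c3.png",a)
E
```

```text
(no output)
```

View pics/c1.png

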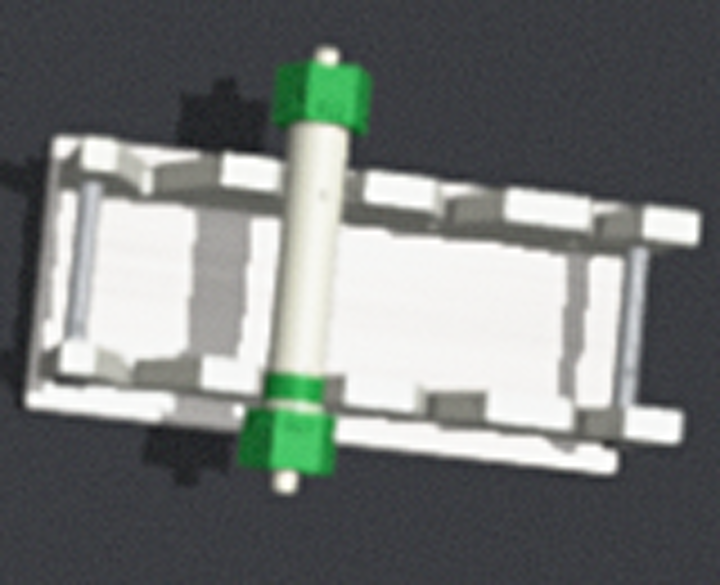

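View pics/c2.png

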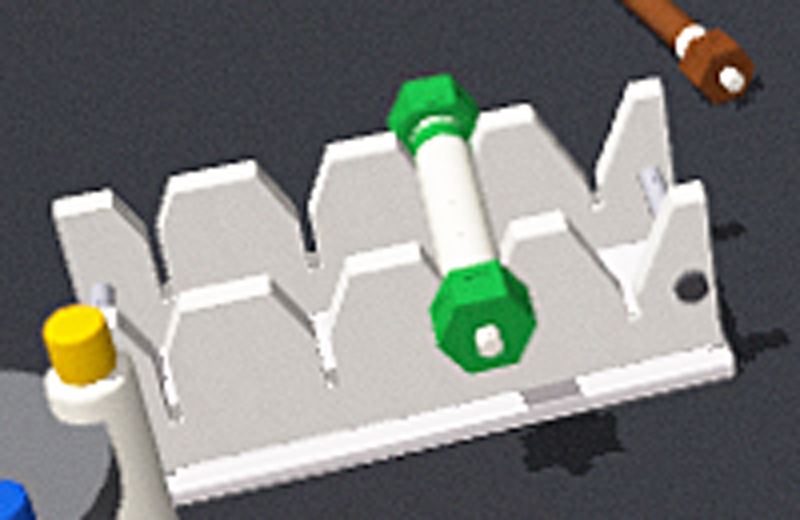

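View pics/c3.png

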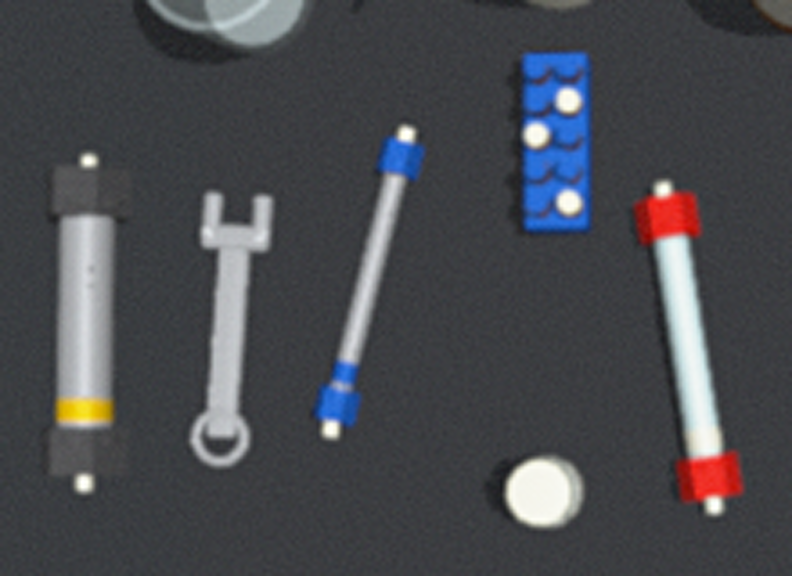

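```bash
python3 - <<'E'
from h import *
import pickle
T=pickle.load(open("top0.pkl","rb"));S=pickle.load(open("scene0.pkl","rb"))
def c3(x,y):return (x+.5)/3.6-.5+110,(y+.5)/3.6-.5+130
def c1(x,y):return (x+.5)/4.5-.5+380,(y+.5)/4.5-.5+150
def c2(x,y):return (x+.5)/4-.5+70,(y+.5)/4-.5+240
def seg(n,a,b,z,c=c3):
    P=onz(T,*c(*a),z);Q=onz(T,*c(*b),z);d=P-Q
    print(n,np.round((P+Q)/2,1),"len %.1f ang %.1f"%(np.linalg.norm(d),np.degrees(np.arctan2(d[1],d[0]))))
seg("prep",(89,160),(84,484),21)
seg("thin",(405,133),(331,428),10)
seg("glass",(663,188),(713,506),14)
seg("racked",(327,56),(285,482),75,c1)
seg("rightend",(700,210),(680,440),87,c1)
seg("leftend",(85,142),(60,375),87,c1)
seg("farcheekouter",(85,140),(700,210),87,c1)
for q in [(52,140),(28,402),(617,470)]: print("base",np.round(onz(T,*c1(*q),10),1))
print("scene: racked tip near",np.round(onz(S,*c2(490,340),75),1))
for q in [(704,185),(660,80),(55,205)]: print("scene top",np.round(onz(S,*c2(*q),87),1))
# known objects bases
for n,q in dict(jar=(260,267),).items(): print(n,onz(T,*q,55))
# bars: barrel axes via colour
E
```

```text
prep [529.1 364.2  21. ] len 176.7 ang 1.6
thin [555.8 211.   10. ] len 165.0 ang -12.1
glass [524.   36.5  14. ] len 172.4 ang 10.5
racked [ 558.2 -233.2   75. ] len 174.9 ang -5.0
rightend [ 538.7 -391.1   87. ] len 94.6 ang -5.0
leftend [ 558.1 -135.5   87. ] len 94.0 ang -5.1
farcheekouter [ 595.7 -267.4   87. ] len 256.2 ang 85.6
base [ 616.6 -136.6   10. ]
base [ 503.2 -128.3   10. ]
base [ 480.1 -389.    10. ]
scene: racked tip near [ 643.7 -237.9   75. ]
scene top [ 599.3 -135.5   87. ]
scene top [ 516.1 -128.7   87. ]
scene top [ 495.  -384.3   87. ]
jar [443.54660181 108.21688679  55.        ]
```

```bash
cat > d.py <<'E'
from h import *
# usage: d.py x y z jawyaw
x,y,z,w=map(float,sys.argv[1:5]);s=read_state()
p=s["eef_pos"];R=s["tcp_rot"];j=np.degrees(np.arctan2(R[1,1],R[0,1]))
dw=(w-j+90)%180-90
print("t",round(s["time"],2),"p",np.round(p,1),"jaw",round(j,2),"F",np.round(s["ft_force"],1),"w",round(float(s["grip_width"])*94,1))
d=(np.array([x,y,z])-p)/40;print("units",np.round(d,3),"turn",round(dw/6.8755,3),"deg",round(dw,2))
E
python3 - <<'E'
from h import *
import pickle
T=pickle.load(open("top0.pkl","rb"));S=pickle.load(open("scene0.pkl","rb"))
o,d=ray(S,690/4+70,287/4+240)
n=np.array([.9962,-.0872]);C=np.array([548.5,-262])
k=(47-(o[:2]-C)@n)/(d[:2]@n);P=o+d*k;print("tie",P,(P[:2]-C)@np.array([.0872,.9962]))
for nme,q,z in [("beaker",(170,120),50),("wash",(256,92),190),("amber",(338,99),165),("vial",(264,170),44)]: print(nme,np.round(onz(T,*q,z)))
C=np.array([548.5,-262.3])
for i,v in enumerate((93,31,-31,-93)): print(i,C+v*np.array([.0872,.9962]))
E
python3 d.py 529 364 120 91.6
```

```text
tie [ 605.71315963 -147.36984372   41.58379645] 119.183549208315
beaker [719. 292.  50.]
wash [732. 110. 190.]
amber [730. -25. 165.]
vial [626. 108.  44.]
0 [ 556.6096 -169.6534]
1 [ 551.2032 -231.4178]
2 [ 545.7968 -293.1822]
3 [ 540.3904 -354.9466]
t 0.1 p [226.9 500.5 204.4] jaw 65.61 F [ 0.4  0.7 -0.4] w 94.1
units [ 7.552 -3.412 -2.11 ] turn 3.781 deg 25.99
```

Things that could be mistaken, in the top view:
- **Prep:** the grey barrel with a yellow band at (134,219). The spanner at (173,222) is also grey, but it is flat.
- **Glass:** the white barrel with red ends at (301,226). The brown look-alikes at (364,325) and (200,358) are not wanted.
- **Thin:** the blue-ended column at (212,208). The blue vial block at (264,170) is not it.
- **Racked:** the green-ended column at (449,210), which stays where it is.

The close crop confirms these choices. The rack's widest slot is at its image-left (+y) end. I'll start with the prep column.

Call:
{"op": "play_rows", "data": {
  "series": [
    [[0.8,-0.35,0],0.48],
    [[0.8,-0.35,0],0.48],
    [[0.8,-0.35,0],0.48],
    [[0.8,-0.35,0],0.48],
    [[0.8,-0.35,0],0.48],
    [[0.8,-0.35,0],0.48],
    [[0.8,-0.35,0],0.48],
    [[0.8,-0.35,0],0.48]
  ],
  "fingers": -0.5,
  "squeeze": 40
}}

```text
time: 0.77
eef_pos: [483.4, 385.0, 199.5]
tcp_rot: [[-0.009, -0.073, 0.997], [-0.008, 0.997, 0.072], [-1.0, -0.007, -0.009]]
ft_force: [0.4, 0.7, -0.9]
grip_width: 0.748
```

```bash
python3 d.py 529 364 120 91.6
```

```text
t 0.77 p [483.4 385.  199.5] jaw 94.16 F [ 0.4  0.7 -0.9] w 70.3
units [ 1.141 -0.525 -1.989] turn -0.372 deg -2.56
```

Call:
{"op": "play_rows", "data": {
  "series": [
    [[0.4,-0.2,-0.5],-0.1],
    [[0.3,-0.1,-0.6],-0.1],
    [[0.2,-0.1,-0.5],-0.1],
    [[0,0,0],0],
    [[0,0,0],0]
  ]
}}

```text
time: 1.18
eef_pos: [528.1, 361.7, 130.3]
tcp_rot: [[-0.01, -0.026, 1.0], [-0.011, 1.0, 0.026], [-1.0, -0.01, -0.01]]
ft_force: [0.0, 0.3, -0.3]
grip_width: 0.747
```

```bash
python3 d.py 529 364 6 91.6; python3 - <<'E'
from h import *
f=grab_frame("top");s=read_state();print(proj(f,s["eef_pos"]))
cv2.imwrite("pics/t1.png",cv2.resize(f["color"][130:290,60:260],None,fx=3.6,fy=3.6))
E
```

```text
t 1.18 p [528.1 361.7 130.3] jaw 91.5 F [ 0.   0.3 -0.3] w 70.2
units [ 0.023  0.057 -3.106] turn 0.015 deg 0.1
[114.36350277 215.29356605]
```

View pics/t1.png

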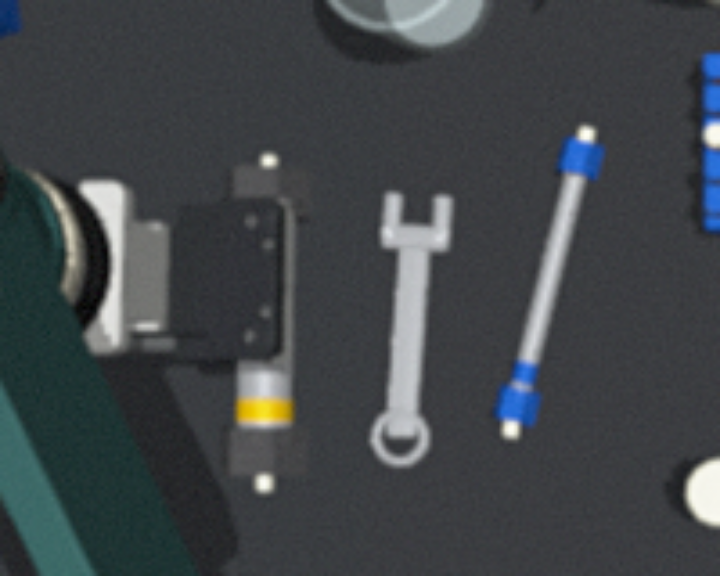

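Call:
{"op": "play_rows", "data": {
  "series": [
    [[0,0.05,-0.8],0],
    [[0,0,-0.8],0],
    [[0,0,-0.8],0],
    [[0,0,-0.4],0],
    [[0,0,-0.2],0],
    [[0,0,0],0],
    [[0,0,0],0]
  ]
}}

```text
time: 1.82
eef_pos: [527.9, 371.9, 19.7]
tcp_rot: [[0.006, -0.036, 0.999], [0.0, 0.999, 0.036], [-1.0, 0.0, 0.006]]
ft_force: [-0.2, 0.8, 0.7]
grip_width: 0.749
```

```bash
python3 d.py 529 364 6 91.6
```

```text
t 1.82 p [527.9 371.9  19.7] jaw 92.05 F [-0.2  0.8  0.7] w 70.4
units [ 0.029 -0.197 -0.343] turn -0.065 deg -0.45
```

Call:
{"op": "play_rows", "data": {
  "series": [
    [[0,-0.2,-0.2],-0.05],
    [[0,0,-0.1],0],
    [[0,0,0],0]
  ]
}}

```text
time: 2.07
eef_pos: [530.3, 365.7, 12.8]
tcp_rot: [[0.015, -0.031, 0.999], [0.005, 1.0, 0.031], [-1.0, 0.005, 0.015]]
ft_force: [0.5, -0.2, 0.2]
grip_width: 0.749
```

```bash
python3 d.py 529 364 6 91.6
```

```text
t 2.07 p [530.3 365.7  12.8] jaw 91.76 F [ 0.5 -0.2  0.2] w 70.4
units [-0.033 -0.042 -0.169] turn -0.024 deg -0.16
```

Call:
{"op": "play_rows", "data": {
  "series": [
    [[0,-0.05,-0.2],0],
    [[0,0,0],0],
    [[0,0,0],0]
  ]
}}

```text
time: 2.32
eef_pos: [531.9, 363.8, 6.5]
tcp_rot: [[0.019, -0.03, 0.999], [0.007, 1.0, 0.03], [-1.0, 0.007, 0.019]]
ft_force: [0.0, 0.4, 1.0]
grip_width: 0.749
```

Call:
{"op": "play_rows", "data": {
  "series": [
    [[0,0,0],0],
    [[0,0,0],0],
    [[0,0,0],0],
    [[0,0,0],0],
    [[0,0,0],0],
    [[0,0,0],0],
    [[0,0,0],0],
    [[0,0,0],0]
  ],
  "fingers": 1,
  "squeeze": 45
}}

```text
time: 2.98
eef_pos: [532.4, 365.5, 7.3]
tcp_rot: [[0.02, -0.03, 0.999], [0.011, 0.999, 0.03], [-1.0, 0.01, 0.02]]
ft_force: [-0.1, -0.8, -0.5]
grip_width: 0.307
```

```bash
python3 d.py 529 364 60 91.6
```

```text
t 2.98 p [532.4 365.5   7.3] jaw 91.72 F [-0.1 -0.8 -0.5] w 28.9
units [-0.085 -0.038  1.316] turn -0.018 deg -0.12
```

Call:
{"op": "play_rows", "data": {
  "series": [
    [[0,0,0.3],0],
    [[0,0,0.6],0],
    [[0,0,0.8],0],
    [[0,0,0.8],0],
    [[0,0,0.8],0],
    [[0,0,0.3],0],
    [[0,0,0],0],
    [[0,0,0],0]
  ]
}}

```text
time: 3.65
eef_pos: [519.7, 355.3, 140.7]
tcp_rot: [[-0.015, -0.029, 0.999], [-0.015, 0.999, 0.029], [-1.0, -0.014, -0.015]]
ft_force: [-0.5, 0.3, -7.2]
grip_width: 0.309
```

```bash
python3 d.py 556.6 -169.7 130 85; python3 - <<'E'
from h import *
f=grab_frame("scene");cv2.imwrite("pics/s2.png",f["color"][100:400,200:600])
E
```

```text
t 3.65 p [519.7 355.3 140.7] jaw 91.67 F [-0.5  0.3 -7.2] w 29.0
units [  0.922 -13.124  -0.267] turn -0.971 deg -6.67
```

View pics/s2.png

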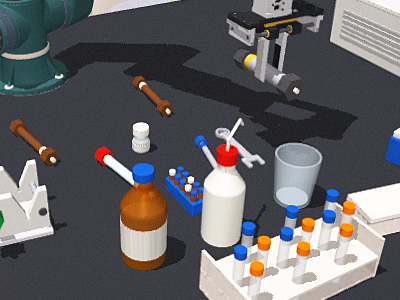

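Call:
{"op": "play_rows", "data": {
  "series": [
    [[0,-0.4,0],0],
    [[0,-0.8,0],-0.1],
    [[0,-1,0],-0.1],
    [[0,-1,0],-0.1],
    [[0,-1,0],-0.1],
    [[0,-1,0],-0.1],
    [[0,-1,0],-0.1],
    [[0,-1,0],-0.1]
  ]
}}

```text
time: 4.37
eef_pos: [505.0, 63.5, 117.2]
tcp_rot: [[-0.052, 0.041, 0.998], [-0.018, 0.999, -0.042], [-0.998, -0.02, -0.051]]
ft_force: [0.8, -0.9, -6.9]
grip_width: 0.306
```

```bash
python3 d.py 556.6 -169.7 130 85
```

```text
t 4.37 p [505.   63.5 117.2] jaw 87.62 F [ 0.8 -0.9 -6.9] w 28.8
units [ 1.291 -5.83   0.319] turn -0.381 deg -2.62
```

Call:
{"op": "play_rows", "data": {
  "series": [
    [[0,0,0.4],0],
    [[0,0,0.4],0],
    [[0,0,0],0],
    [[0,0,0],0]
  ]
}}

```text
time: 4.7
eef_pos: [497.5, 51.3, 138.4]
tcp_rot: [[-0.075, 0.057, 0.996], [-0.024, 0.998, -0.059], [-0.997, -0.029, -0.073]]
ft_force: [-0.4, 0.3, -7.8]
grip_width: 0.31
```

```bash
python3 d.py 556.6 -169.7 140 85; python3 -c "
from h import *
s=read_state();print(s['tcp_rot'][:,0],s['joint_pos'])"
```

```text
t 4.7 p [497.5  51.3 138.4] jaw 86.73 F [-0.4  0.3 -7.8] w 29.1
units [ 1.479 -5.525  0.04 ] turn -0.251 deg -1.73
[-0.07485586 -0.02420554 -0.99690054] [  0.34862109   3.42879372  87.96747947  -1.36263343  92.90544546
 -86.33728837]
```

Call:
{"op": "play_rows", "data": {
  "series": [
    [[0,0,0],0],
    [[0,0,0],0],
    [[0,0,0],0],
    [[0,0,0],0]
  ]
}}

```text
time: 5.03
eef_pos: [494.6, 53.3, 132.5]
tcp_rot: [[-0.084, 0.053, 0.995], [-0.024, 0.998, -0.056], [-0.996, -0.028, -0.082]]
ft_force: [-0.3, 0.7, -8.0]
grip_width: 0.311
```

Call:
{"op": "play_rows", "data": {
  "series": [
    [[0.5,0,0],0],
    [[0.5,0,0],0],
    [[0.5,0,0],0],
    [[0,0,0],0]
  ]
}}

```text
time: 5.37
eef_pos: [554.4, 56.0, 129.6]
tcp_rot: [[-0.088, 0.049, 0.995], [-0.024, 0.998, -0.051], [-0.996, -0.028, -0.087]]
ft_force: [0.4, -1.4, -7.1]
grip_width: 0.307
```

Call:
{"op": "play_rows", "data": {
  "series": [
    [[0,-0.5,0],0],
    [[0,-0.5,0],0],
    [[0,-0.5,0],0],
    [[0,0,0],0]
  ]
}}

```text
time: 5.7
eef_pos: [554.5, -2.4, 126.6]
tcp_rot: [[-0.093, 0.041, 0.995], [-0.023, 0.999, -0.043], [-0.995, -0.027, -0.092]]
ft_force: [0.6, 0.4, -6.8]
grip_width: 0.31
```

Call:
{"op": "play_rows", "data": {
  "series": [
    [[-0.1,0,0.3],-0.9],
    [[-0.1,0,0.3],-0.9],
    [[-0.1,0,0.3],-0.9],
    [[-0.1,0,0.3],-0.9],
    [[-0.1,0,0.2],-0.9],
    [[0,0,0.1],-0.9],
    [[0,0,0.1],-0.9],
    [[0,0,0.05],-0.9]
  ]
}}

```text
time: 6.37
eef_pos: [529.8, 2.2, 190.2]
tcp_rot: [[-0.083, 0.807, 0.584], [0.067, 0.589, -0.805], [-0.994, -0.027, -0.103]]
ft_force: [0.0, 0.1, -6.9]
grip_width: 0.308
```

Call:
{"op": "play_rows", "data": {
  "series": [
    [[0,0,0.05],-0.9],
    [[0,0,0.05],-0.9],
    [[0,0,0.05],-0.9],
    [[0,0,0.05],-0.9],
    [[0,0,0.05],-0.9],
    [[0,0,0.05],-0.9],
    [[0,0,0.05],-0.9],
    [[0,0,0.05],-0.9]
  ]
}}

```text
time: 7.03
eef_pos: [526.1, 6.7, 204.2]
tcp_rot: [[-0.007, 0.963, -0.27], [0.108, -0.268, -0.957], [-0.994, -0.036, -0.102]]
ft_force: [-0.5, -0.9, -5.7]
grip_width: 0.307
```

```bash
python3 d.py 556.6 -169.7 140 -95;python3 -c "
from h import *
s=read_state();print(s['tcp_rot'][:,0],s['joint_pos'])"
```

```text
t 7.03 p [526.1   6.7 204.2] jaw -15.56 F [-0.5 -0.9 -5.7] w 28.8
units [ 0.763 -4.41  -1.605] turn -11.554 deg -79.44
[-0.00685845  0.10771402 -0.99415826] [-9.50133895  2.40358583 81.6529097   6.08288933 97.3168167   6.86623146]
```

Call:
{"op": "play_rows", "data": {
  "series": [
    [[0,0,0],-0.9],
    [[0,0,0],-0.9],
    [[0,0,0],-0.9],
    [[0,0,0],-0.9],
    [[0,0,0],-0.9],
    [[0,0,0],-0.9],
    [[0,0,0],-0.9],
    [[0,0,0],-0.9]
  ]
}}

```text
time: 7.7
eef_pos: [519.6, 11.1, 200.7]
tcp_rot: [[0.067, 0.386, -0.92], [0.076, -0.921, -0.381], [-0.995, -0.044, -0.091]]
ft_force: [-0.6, 0.6, -6.9]
grip_width: 0.307
```

Call:
{"op": "play_rows", "data": {
  "series": [
    [[0,-0.3,0],-0.9],
    [[0,-0.5,0],-0.9],
    [[0,-0.5,0],-0.9],
    [[0,-0.5,0.05],-0.3],
    [[0,-0.5,0.05],0],
    [[0,-0.5,0.05],0],
    [[0,-0.3,0.05],0],
    [[0,0,0],0]
  ]
}}

```text
time: 8.37
eef_pos: [511.6, -109.4, 204.3]
tcp_rot: [[0.073, 0.026, -0.997], [0.051, -0.998, -0.022], [-0.996, -0.049, -0.074]]
ft_force: [0.4, -0.1, -7.0]
grip_width: 0.309
```

```bash
python3 d.py 556.6 -169.7 140 -95;python3 -c "
from h import *
s=read_state();print(s['tcp_rot'][:,0],s['tcp_rot'][2],s['joint_pos'])"
```

```text
t 8.37 p [ 511.6 -109.4  204.3] jaw -88.52 F [ 0.4 -0.1 -7. ] w 29.1
units [ 1.125 -1.507 -1.607] turn -0.943 deg -6.48
[ 0.07327854  0.05102719 -0.99600526] [-0.99600526 -0.04925064 -0.07448418] [-21.15318303  -1.07778645  85.09037422   4.25189914  93.1091618
  67.80658794]
```

Call:
{"op": "play_rows", "data": {
  "series": [
    [[0.2,-0.2,0],-0.3],
    [[0.2,-0.2,0],-0.3],
    [[0.2,-0.2,0],-0.3],
    [[0.2,-0.2,0],0],
    [[0.1,-0.2,0],0],
    [[0.1,-0.2,0],0],
    [[0.1,-0.1,0],0],
    [[0,-0.1,0],0]
  ]
}}

```text
time: 9.03
eef_pos: [556.0, -160.5, 202.0]
tcp_rot: [[0.071, -0.078, -0.994], [0.052, -0.995, 0.081], [-0.996, -0.058, -0.067]]
ft_force: [0.3, 0.0, -7.5]
grip_width: 0.305
```

Call:
{"op": "play_rows", "data": {
  "series": [
    [[0,0,0],0],
    [[0,0,0],0],
    [[0,0,0],0],
    [[0,0,0],0],
    [[0,0,0],0],
    [[0,0,0],0],
    [[0,0,0],0],
    [[0,0,0],0]
  ]
}}

```text
time: 9.7
eef_pos: [555.0, -160.1, 202.1]
tcp_rot: [[0.07, -0.077, -0.995], [0.053, -0.995, 0.081], [-0.996, -0.059, -0.065]]
ft_force: [0.8, -0.3, -6.7]
grip_width: 0.309
```

```bash
python3 d.py 556.6 -169.7 110 -95;python3 -c "
from h import *
s=read_state();print(s['tcp_rot'][2],s['joint_pos'])"
```

```text
t 9.7 p [ 555.  -160.1  202.1] jaw -94.42 F [ 0.8 -0.3 -6.7] w 29.0
units [ 0.04  -0.24  -2.303] turn -0.084 deg -0.58
[-0.99612652 -0.05876784 -0.06540873] [-24.43130253   6.30944187  77.64293381   4.45527953  93.65105066
  70.47580206]
```

Call:
{"op": "play_rows", "data": {
  "series": [
    [[0,0,0.8],0],
    [[0,0,0.8],0],
    [[0,0,0.8],0],
    [[0,0,0],0],
    [[0,0,0],0]
  ]
}}

```text
time: 10.12
eef_pos: [550.8, -157.9, 294.6]
tcp_rot: [[0.058, -0.077, -0.995], [0.059, -0.995, 0.08], [-0.997, -0.063, -0.053]]
ft_force: [-0.6, 0.0, -8.8]
grip_width: 0.31
```

Call:
{"op": "play_rows", "data": {
  "series": [
    [[0,0,-0.3],0],
    [[0,0,-0.3],0],
    [[0,0,-0.3],0],
    [[0,0,-0.3],0],
    [[0,0,-0.3],0],
    [[0,0,-0.3],0],
    [[0,0,-0.3],0],
    [[0,0,-0.3],0]
  ]
}}

```text
time: 10.78
eef_pos: [547.1, -156.2, 181.8]
tcp_rot: [[0.048, -0.077, -0.996], [0.062, -0.995, 0.08], [-0.997, -0.066, -0.043]]
ft_force: [-1.0, 0.5, -7.2]
grip_width: 0.308
```

Call:
{"op": "play_rows", "data": {
  "series": [
    [[0,0,0.8],0],
    [[0,0,0.8],0],
    [[0,0,0.8],0],
    [[0,0,0.5],0],
    [[0,0,0],0]
  ]
}}

```text
time: 11.2
eef_pos: [530.2, -148.8, 266.6]
tcp_rot: [[-0.008, -0.081, -0.997], [0.086, -0.993, 0.081], [-0.996, -0.085, 0.015]]
ft_force: [1.1, -0.7, -5.3]
grip_width: 0.307
```

Call:
{"op": "play_rows", "data": {
  "series": [
    [[0.05,0,-0.3],0],
    [[0,0,-0.3],0],
    [[0.05,0,-0.3],0],
    [[0,0,-0.3],0],
    [[0.05,0,-0.3],0],
    [[0,0,-0.3],0],
    [[0.05,0,-0.3],0],
    [[0,0,-0.3],0]
  ]
}}

```text
time: 11.87
eef_pos: [532.2, -146.0, 141.0]
tcp_rot: [[-0.027, -0.083, -0.996], [0.094, -0.992, 0.081], [-0.995, -0.091, 0.035]]
ft_force: [-0.2, 0.4, -7.1]
grip_width: 0.306
```

Call:
{"op": "play_rows", "data": {
  "series": [
    [[0,0,0],0],
    [[0,0,0],0],
    [[0,0,0],0],
    [[0,0,0],0]
  ]
}}

```text
time: 12.2
eef_pos: [525.1, -142.8, 126.2]
tcp_rot: [[-0.048, -0.085, -0.995], [0.102, -0.992, 0.08], [-0.994, -0.098, 0.056]]
ft_force: [0.0, 0.6, -6.7]
grip_width: 0.308
```

Call:
{"op": "play_rows", "data": {
  "series": [
    [[0,0,0],0],
    [[0,0,0],0],
    [[0,0,0],0],
    [[0,0,0],0]
  ]
}}

```text
time: 12.53
eef_pos: [526.6, -143.5, 128.4]
tcp_rot: [[-0.043, -0.085, -0.995], [0.1, -0.992, 0.08], [-0.994, -0.096, 0.051]]
ft_force: [-0.1, 0.1, -7.0]
grip_width: 0.31
```

Call:
{"op": "play_rows", "data": {
  "series": [
    [[0,0,0],0],
    [[0,0,0],0]
  ]
}}

```text
time: 12.7
eef_pos: [527.4, -143.9, 129.9]
tcp_rot: [[-0.04, -0.085, -0.996], [0.099, -0.992, 0.08], [-0.994, -0.095, 0.048]]
ft_force: [-0.2, -0.8, -6.9]
grip_width: 0.308
```

```bash
python3 d.py 556.6 -169.7 110 -95;python3 -c "
from h import *
s=read_state();print(s['tcp_rot'][2],s['joint_pos'],s['qd'],s['effort'])"
```

```text
t 12.7 p [ 527.4 -143.9  129.9] jaw -94.88 F [-0.2 -0.8 -6.9] w 29.0
units [ 0.73  -0.646 -0.497] turn -0.017 deg -0.12
[-0.99428799 -0.09524467  0.04816483] [-23.94630385   9.12293205  82.79856749   4.25402394  92.48886094
  70.82223938] [-0.08059451 -0.36455086 -0.47051665 -0.02981384  0.0177685  -0.01763888] [ 8.17388682e-04 -3.98636949e+01 -3.25685906e+01  5.20592015e-01
  4.09918679e-01 -9.92032030e-03]
```

Call:
{"op": "play_rows", "data": {
  "series": [
    [[0.1,-0.1,0],0],
    [[0.1,-0.1,0],0],
    [[0.1,-0.1,0],0],
    [[0.1,-0.1,0],0],
    [[0.1,-0.1,0],0],
    [[0.1,-0.1,0],0],
    [[0.05,0,0],0],
    [[0,0,0],0]
  ]
}}

```text
time: 13.37
eef_pos: [557.3, -171.7, 130.2]
tcp_rot: [[-0.038, -0.085, -0.996], [0.098, -0.992, 0.081], [-0.994, -0.094, 0.046]]
ft_force: [0.4, 0.4, -7.1]
grip_width: 0.306
```

Call:
{"op": "play_rows", "data": {
  "series": [
    [[0,0,0],0],
    [[0,0,0],0],
    [[0,0,0],0],
    [[0,0,0],0]
  ]
}}

```text
time: 13.7
eef_pos: [556.9, -171.3, 129.5]
tcp_rot: [[-0.04, -0.085, -0.996], [0.099, -0.992, 0.081], [-0.994, -0.095, 0.048]]
ft_force: [-0.7, -0.2, -6.9]
grip_width: 0.31
```

```bash
python3 d.py 556.6 -169.7 110 -95;python3 - <<'E'
from h import *
for n in("scene","top"):
    f=grab_frame(n);cv2.imwrite(f"pics/{n}3.png",cv2.resize(f["color"][120:360,60:380] if n=="scene" else f["color"][120:300,340:560],None,fx=2.4,fy=2.4))
E
```

```text
t 13.7 p [ 556.9 -171.3  129.5] jaw -94.92 F [-0.7 -0.2 -6.9] w 29.2
units [-0.008  0.04  -0.488] turn -0.012 deg -0.08
```

View pics/scene3.png

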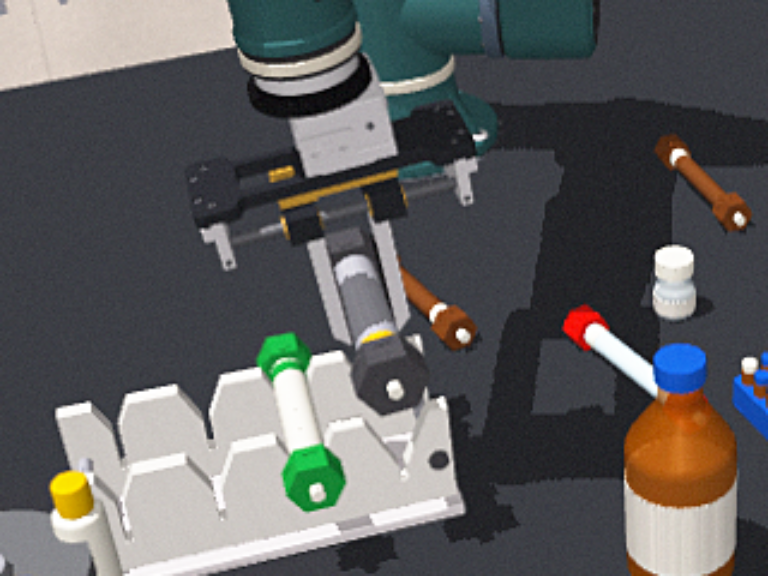

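View pics/top3.png

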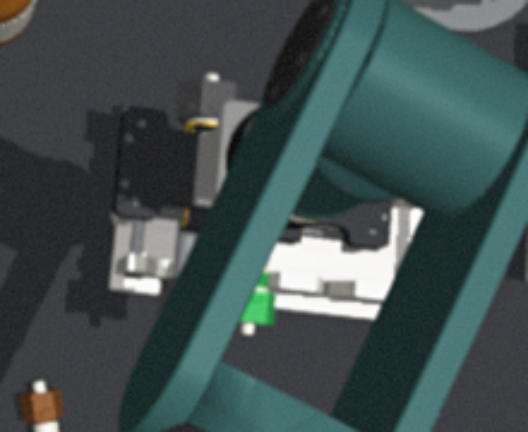

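```bash
python3 - <<'E'
from h import *
import pickle
T=pickle.load(open("top0.pkl","rb"));S=pickle.load(open("scene0.pkl","rb"))
print(onz(T,212/2.4+340,77/2.4+120,145),onz(S,394/2.4+60,388/2.4+120,145))
print("racked tips, top",onz(T,380+327/4.5,150+56/4.5,75),"scene",onz(S,70+490/4,240+340/4,75))
E
```

```text
[ 648.07036292 -181.94810984  145.        ] [ 653.18802142 -181.38673363  145.        ]
racked tips, top [ 644.61654081 -241.60424599   75.        ] scene [ 644.78987261 -237.54033355   75.        ]
```

Call:
{"op": "play_rows", "data": {
  "series": [
    [[-0.08,0.08,-0.2],0],
    [[0,0,-0.2],0],
    [[0,0,-0.2],0],
    [[0,0,-0.2],0],
    [[0,0,0],0],
    [[0,0,0],0]
  ]
}}

```text
time: 14.3
eef_pos: [552.2, -166.9, 93.4]
tcp_rot: [[-0.041, -0.085, -0.996], [0.099, -0.992, 0.08], [-0.994, -0.096, 0.049]]
ft_force: [-0.1, -1.7, -7.7]
grip_width: 0.309
```

```bash
python3 d.py 554 -168 62 -95
```

```text
t 14.3 p [ 552.2 -166.9   93.4] jaw -94.89 F [-0.1 -1.7 -7.7] w 29.0
units [ 0.044 -0.028 -0.786] turn -0.015 deg -0.11
```

Call:
{"op": "play_rows", "data": {
  "series": [
    [[0.04,-0.03,-0.1],0],
    [[0,0,-0.15],0],
    [[0,0,-0.15],0],
    [[0,0,0],0]
  ]
}}

```text
time: 14.63
eef_pos: [554.3, -168.4, 75.8]
tcp_rot: [[-0.041, -0.085, -0.996], [0.099, -0.992, 0.081], [-0.994, -0.096, 0.049]]
ft_force: [-0.9, 0.5, -8.8]
grip_width: 0.312
```

```bash
python3 d.py 554 -168 62 -95;python3 - <<'E'
from h import *
for n in("scene",):
    f=grab_frame(n);cv2.imwrite(f"pics/{n}4.png",cv2.resize(f["color"][200:360,70:290],None,fx=3.5,fy=3.5))
E
```

```text
t 14.63 p [ 554.3 -168.4   75.8] jaw -94.9 F [-0.9  0.5 -8.8] w 29.3
units [-0.006  0.011 -0.344] turn -0.015 deg -0.1
```

View pics/scene4.png

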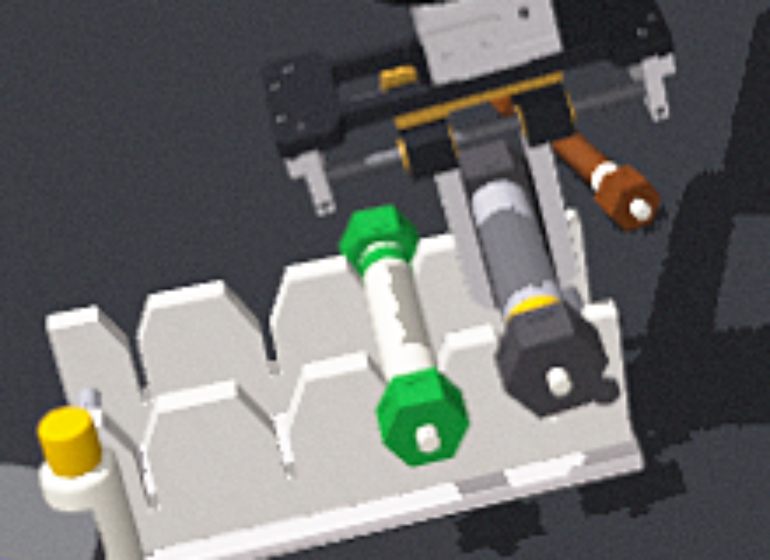

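Call:
{"op": "play_rows", "data": {
  "series": [
    [[0,0,-0.12],0],
    [[0,0,-0.1],0],
    [[0,0,0],0],
    [[0,0,0],0]
  ]
}}

```text
time: 15.02
eef_pos: [555.0, -168.8, 67.3]
tcp_rot: [[-0.039, -0.085, -0.996], [0.099, -0.992, 0.081], [-0.994, -0.095, 0.047]]
ft_force: [0.6, 0.9, -6.7]
grip_width: 0.309
```

```bash
python3 d.py 554 -168 62 -95
```

```text
t 15.02 p [ 555.  -168.8   67.3] jaw -94.89 F [ 0.6  0.9 -6.7] w 29.1
units [-0.026  0.019 -0.133] turn -0.016 deg -0.11
```

Call:
{"op": "play_rows", "data": {
  "series": [
    [[0,0,-0.08],0],
    [[0,0,-0.05],0],
    [[0,0,0],0]
  ]
}}

```text
time: 15.27
eef_pos: [555.9, -167.6, 62.9]
tcp_rot: [[-0.037, -0.084, -0.996], [0.1, -0.992, 0.08], [-0.994, -0.097, 0.045]]
ft_force: [-0.4, 0.2, -6.3]
grip_width: 0.307
```

Call:
{"op": "play_rows", "data": {
  "series": [
    [[0,0,-0.06],0],
    [[0,0,-0.04],0],
    [[0,0,0],0]
  ]
}}

```text
time: 15.52
eef_pos: [556.4, -167.3, 61.6]
tcp_rot: [[-0.035, -0.084, -0.996], [0.1, -0.992, 0.08], [-0.994, -0.097, 0.043]]
ft_force: [-1.4, 0.5, -4.7]
grip_width: 0.31
```

Contact is starting: the supported weight has dropped to 4.7 N. I'll ease down a little more.

Call:
{"op": "play_rows", "data": {
  "series": [
    [[0,0,-0.06],0],
    [[0,0,-0.06],0],
    [[0,0,0],0]
  ]
}}

```text
time: 15.77
eef_pos: [556.7, -167.4, 61.6]
tcp_rot: [[-0.033, -0.083, -0.996], [0.1, -0.992, 0.08], [-0.994, -0.097, 0.041]]
ft_force: [-1.3, 0.9, -5.8]
grip_width: 0.31
```

Call:
{"op": "play_rows", "data": {
  "series": [
    [[0,0,-0.06],0],
    [[0,0,-0.06],0],
    [[0,0,-0.04],0]
  ]
}}

```text
time: 16.02
eef_pos: [557.1, -167.2, 61.0]
tcp_rot: [[-0.03, -0.083, -0.996], [0.1, -0.992, 0.08], [-0.995, -0.097, 0.038]]
ft_force: [-3.2, 2.4, 2.7]
grip_width: 0.309
```

Call:
{"op": "play_rows", "data": {
  "series": [
    [[0,0,0],0],
    [[0,0,0],0],
    [[0,0,0],0],
    [[0,0,0],0]
  ],
  "fingers": 0.08
}}

```text
time: 16.35
eef_pos: [560.6, -170.0, 63.2]
tcp_rot: [[-0.021, -0.083, -0.996], [0.094, -0.992, 0.081], [-0.995, -0.092, 0.028]]
ft_force: [-0.2, -0.3, -0.2]
grip_width: 0.459
```

Call:
{"op": "play_rows", "data": {
  "series": [
    [[0,0,0.1],0],
    [[0,0,0.2],0],
    [[0,0,0.2],0],
    [[0,0,0.3],0],
    [[0,0,0.4],0],
    [[0,0,0.4],0],
    [[0,0,0.4],0],
    [[0,0,0.4],0]
  ]
}}

```text
time: 17.02
eef_pos: [559.5, -170.0, 164.6]
tcp_rot: [[-0.024, -0.084, -0.996], [0.094, -0.992, 0.081], [-0.995, -0.092, 0.031]]
ft_force: [-0.2, 0.7, 0.9]
grip_width: 0.463
```

```bash
python3 d.py 523 37 170 -79.5;python3 - <<'E'
from h import *
for n in("scene",):
    f=grab_frame(n);cv2.imwrite(f"pics/{n}5.png",cv2.resize(f["color"][200:360,70:290],None,fx=3.5,fy=3.5))
E
```

```text
t 17.02 p [ 559.5 -170.   164.6] jaw -94.82 F [-0.2  0.7  0.9] w 43.5
units [-0.913  5.175  0.135] turn 2.228 deg 15.32
```

View pics/scene5.png

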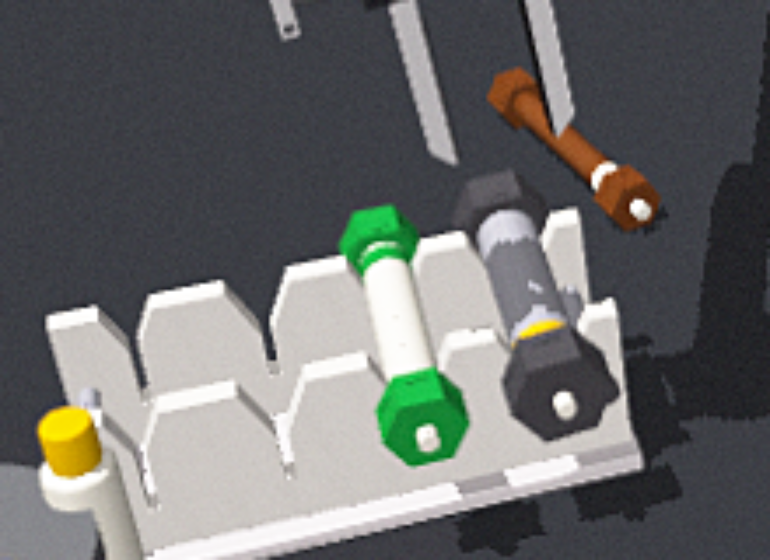

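Call:
{"op": "play_rows", "data": {
  "series": [
    [[-0.1,0.5,0],0.3],
    [[-0.13,0.7,0],0.3],
    [[-0.13,0.7,0],0.3],
    [[-0.13,0.7,0],0.3],
    [[-0.13,0.7,0],0.3],
    [[-0.13,0.7,0],0.3],
    [[-0.1,0.6,-0.2],0.3],
    [[0,0,-0.4],0]
  ],
  "fingers": -0.06,
  "squeeze": 25
}}

```text
time: 17.73
eef_pos: [530.9, 16.8, 158.3]
tcp_rot: [[-0.013, 0.176, -0.984], [0.08, -0.981, -0.176], [-0.997, -0.081, -0.001]]
ft_force: [-0.5, -1.1, 0.7]
grip_width: 0.527
```

Call:
{"op": "play_rows", "data": {
  "series": [
    [[0,0,-0.4],0],
    [[0,0,-0.4],0],
    [[0,0,0],0],
    [[0,0,0],0]
  ]
}}

```text
time: 18.07
eef_pos: [529.7, 19.9, 125.7]
tcp_rot: [[-0.013, 0.181, -0.983], [0.08, -0.98, -0.182], [-0.997, -0.081, -0.002]]
ft_force: [0.5, -0.2, 0.9]
grip_width: 0.531
```

```bash
python3 d.py 524 36.5 60 -79.5
```

```text
t 18.07 p [529.7  19.9 125.7] jaw -79.52 F [ 0.5 -0.2  0.9] w 49.9
units [-0.143  0.414 -1.643] turn 0.002 deg 0.02
```

Call:
{"op": "play_rows", "data": {
  "series": [
    [[-0.15,0.4,-0.3],0],
    [[0,0,-0.4],0],
    [[0,0,-0.4],0],
    [[0,0,-0.3],0],
    [[0,0,0],0],
    [[0,0,0],0]
  ]
}}

```text
time: 18.57
eef_pos: [528.4, 34.9, 76.1]
tcp_rot: [[0.001, 0.18, -0.984], [0.079, -0.981, -0.179], [-0.997, -0.077, -0.015]]
ft_force: [0.7, -0.2, 0.5]
grip_width: 0.533
```

```bash
python3 d.py 524 36.5 7 -79.5; python3 - <<'E'
from h import *
for n in("scene",):
    f=grab_frame(n);cv2.imwrite(f"pics/{n}6.png",cv2.resize(f["color"][160:360,200:440],None,fx=3,fy=3))
E
```

```text
t 18.57 p [528.4  34.9  76.1] jaw -79.61 F [ 0.7 -0.2  0.5] w 50.1
units [-0.111  0.04  -1.726] turn 0.016 deg 0.11
```

View pics/scene6.png

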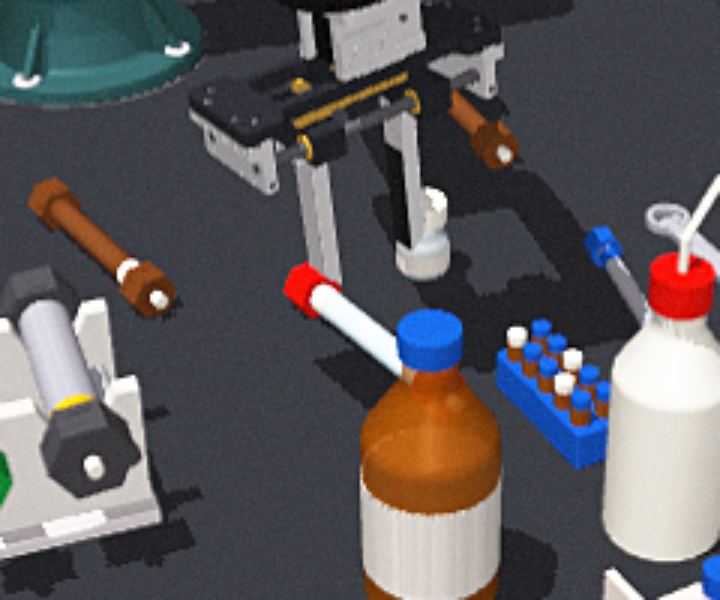

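Call:
{"op": "play_rows", "data": {
  "series": [
    [[-0.1,0.05,-0.4],0],
    [[0,0,-0.4],0],
    [[0,0,-0.4],0],
    [[0,0,-0.3],0],
    [[0,0,0],0],
    [[0,0,0],0]
  ]
}}

```text
time: 19.12
eef_pos: [531.2, 35.2, 23.5]
tcp_rot: [[0.017, 0.179, -0.984], [0.077, -0.981, -0.177], [-0.997, -0.073, -0.031]]
ft_force: [0.4, -1.0, 1.2]
grip_width: 0.532
```

```bash
python3 d.py 524 36.5 7 -79.5
```

```text
t 19.12 p [531.2  35.2  23.5] jaw -79.66 F [ 0.4 -1.   1.2] w 50.0
units [-0.181  0.034 -0.411] turn 0.024 deg 0.16
```

Call:
{"op": "play_rows", "data": {
  "series": [
    [[-0.2,0.05,-0.2],0],
    [[0,0,-0.2],0],
    [[0,0,0],0],
    [[0,0,0],0]
  ]
}}

```text
time: 19.45
eef_pos: [527.6, 36.4, 12.4]
tcp_rot: [[0.027, 0.179, -0.984], [0.077, -0.981, -0.176], [-0.997, -0.071, -0.04]]
ft_force: [0.4, 0.0, -0.1]
grip_width: 0.528
```

```bash
python3 d.py 524 36.5 7 -79.5
```

```text
t 19.45 p [527.6  36.4  12.4] jaw -79.67 F [ 0.4  0.  -0.1] w 49.6
units [-0.089  0.003 -0.134] turn 0.025 deg 0.17
```

Call:
{"op": "play_rows", "data": {
  "series": [
    [[-0.1,0,-0.12],0],
    [[-0.03,0,0],0],
    [[0,0,0],0]
  ]
}}

```text
time: 19.7
eef_pos: [524.0, 36.1, 9.2]
tcp_rot: [[0.031, 0.179, -0.983], [0.076, -0.981, -0.176], [-0.997, -0.069, -0.044]]
ft_force: [0.8, 0.2, -0.3]
grip_width: 0.529
```

Call:
{"op": "play_rows", "data": {
  "series": [
    [[0,0,0],0],
    [[0,0,0],0],
    [[0,0,0],0],
    [[0,0,0],0],
    [[0,0,0],0],
    [[0,0,0],0],
    [[0,0,0],0]
  ],
  "fingers": 1,
  "squeeze": 25
}}

```text
time: 20.28
eef_pos: [524.6, 36.3, 10.1]
tcp_rot: [[0.032, 0.179, -0.983], [0.077, -0.981, -0.176], [-0.997, -0.07, -0.045]]
ft_force: [-0.4, 0.0, 0.8]
grip_width: 0.185
```

```bash
python3 d.py 524 36.5 7 -79.5
```

```text
t 20.28 p [524.6  36.3  10.1] jaw -79.66 F [-0.4  0.   0.8] w 17.4
units [-0.014  0.004 -0.077] turn 0.023 deg 0.16
```

Call:
{"op": "play_rows", "data": {
  "series": [
    [[0,0,0],0],
    [[0,0,0],0],
    [[0,0,-0.14],0],
    [[0,0,0],0],
    [[0,0,0],0]
  ],
  "fingers": 0.3
}}

```text
time: 20.7
eef_pos: [524.7, 36.0, 3.9]
tcp_rot: [[0.032, 0.179, -0.983], [0.076, -0.981, -0.176], [-0.997, -0.069, -0.045]]
ft_force: [0.2, -0.3, -0.3]
grip_width: 0.35
```

```bash
python3 d.py 524 36.5 6 -79.5
```

```text
t 20.7 p [524.7  36.    3.9] jaw -79.66 F [ 0.2 -0.3 -0.3] w 32.9
units [-0.018  0.012  0.053] turn 0.024 deg 0.16
```

Call:
{"op": "play_rows", "data": {
  "series": [
    [[0,0,0],0],
    [[0,0,0],0],
    [[0,0,0],0],
    [[0,0,0],0],
    [[0,0,0],0]
  ],
  "fingers": 1
}}

```text
time: 21.12
eef_pos: [524.3, 36.1, 3.4]
tcp_rot: [[0.031, 0.179, -0.983], [0.076, -0.981, -0.176], [-0.997, -0.07, -0.044]]
ft_force: [0.3, -0.0, 0.0]
grip_width: 0.184
```

Call:
{"op": "play_rows", "data": {
  "series": [
    [[0,0,0.2],0],
    [[0,0,0.3],0],
    [[0,0,0.4],0],
    [[0,0,0.5],0],
    [[0,0,0.5],0],
    [[0,0,0.5],0],
    [[0,0,0.5],0],
    [[0,0,0.5],0]
  ]
}}

```text
time: 21.78
eef_pos: [516.8, 36.3, 139.9]
tcp_rot: [[0.014, 0.178, -0.984], [0.077, -0.981, -0.176], [-0.997, -0.073, -0.027]]
ft_force: [0.2, -0.4, -1.9]
grip_width: 0.185
```

```bash
python3 d.py 546 -292 140 -95; python3 - <<'E'
from h import *
for n in("scene",):
    f=grab_frame(n);cv2.imwrite(f"pics/{n}7.png",cv2.resize(f["color"][120:360,200:440],None,fx=2.5,fy=2.5))
E
```

```text
t 21.78 p [516.8  36.3 139.9] jaw -79.74 F [ 0.2 -0.4 -1.9] w 17.4
units [ 7.310e-01 -8.209e+00  4.000e-03] turn -2.219 deg -15.26
```

View pics/scene7.png

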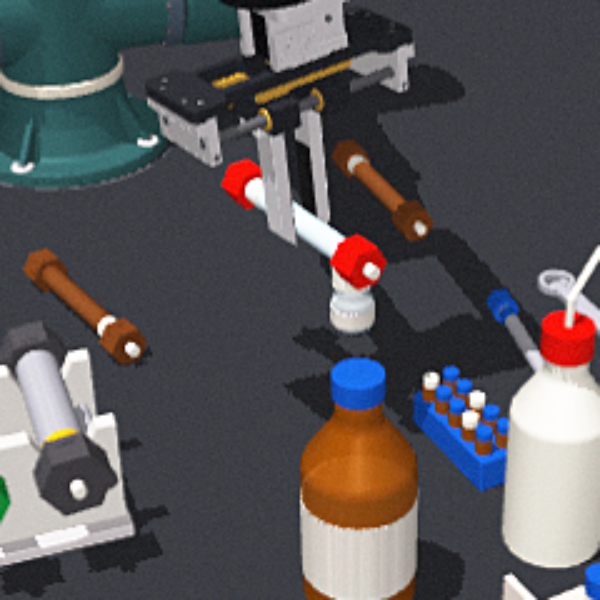

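Call:
{"op": "play_rows", "data": {
  "series": [
    [[0.04,-0.3,0.1],-0.13],
    [[0.04,-0.5,0.05],-0.13],
    [[0.04,-0.6,0.03],-0.13],
    [[0.04,-0.6,0.03],-0.13],
    [[0.04,-0.6,0.03],-0.13],
    [[0.04,-0.6,0.03],-0.13],
    [[0.04,-0.6,0.03],-0.13],
    [[0.04,-0.6,0.03],-0.13]
  ]
}}

```text
time: 22.5
eef_pos: [529.9, -147.5, 156.2]
tcp_rot: [[0.03, 0.052, -0.998], [0.073, -0.996, -0.049], [-0.997, -0.071, -0.033]]
ft_force: [-0.4, 0.7, -1.2]
grip_width: 0.186
```

```bash
python3 d.py 546 -292 140 -95
```

```text
t 22.5 p [ 529.9 -147.5  156.2] jaw -87.03 F [-0.4  0.7 -1.2] w 17.5
units [ 0.403 -3.613 -0.405] turn -1.16 deg -7.97
```

Call:
{"op": "play_rows", "data": {
  "series": [
    [[0.05,-0.6,0],-0.16],
    [[0.05,-0.6,0],-0.16],
    [[0.05,-0.6,0],-0.16],
    [[0.05,-0.6,0],-0.16],
    [[0.05,-0.5,0],-0.16],
    [[0.05,-0.3,0],-0.16],
    [[0,0,0],0],
    [[0,0,0],0]
  ]
}}

```text
time: 23.17
eef_pos: [534.2, -292.2, 144.9]
tcp_rot: [[0.024, -0.087, -0.996], [0.073, -0.993, 0.088], [-0.997, -0.075, -0.017]]
ft_force: [-0.1, 0.6, -1.0]
grip_width: 0.181
```

```bash
python3 d.py 546 -292 130 -95
```

```text
t 23.17 p [ 534.2 -292.2  144.9] jaw -94.98 F [-0.1  0.6 -1. ] w 17.0
units [ 0.295  0.005 -0.373] turn -0.003 deg -0.02
```

Call:
{"op": "play_rows", "data": {
  "series": [
    [[0.15,0,-0.2],0],
    [[0.15,0,-0.2],0],
    [[0,0,-0.2],0],
    [[0,0,0],0],
    [[0,0,0],0]
  ]
}}

```text
time: 23.58
eef_pos: [547.2, -287.3, 116.9]
tcp_rot: [[0.021, -0.081, -0.996], [0.076, -0.994, 0.083], [-0.997, -0.078, -0.015]]
ft_force: [-0.1, 0.3, -1.6]
grip_width: 0.185
```

```bash
python3 d.py 546 -292 100 -95; python3 - <<'E'
from h import *
for n in("scene","top"):
    f=grab_frame(n);cv2.imwrite(f"pics/{n}8.png",cv2.resize(f["color"][180:380,40:280] if n=="scene" else f["color"][120:300,340:560],None,fx=3,fy=3))
E
```

```text
t 23.58 p [ 547.2 -287.3  116.9] jaw -94.69 F [-0.1  0.3 -1.6] w 17.4
units [-0.03  -0.119 -0.423] turn -0.046 deg -0.31
```

View pics/scene8.png

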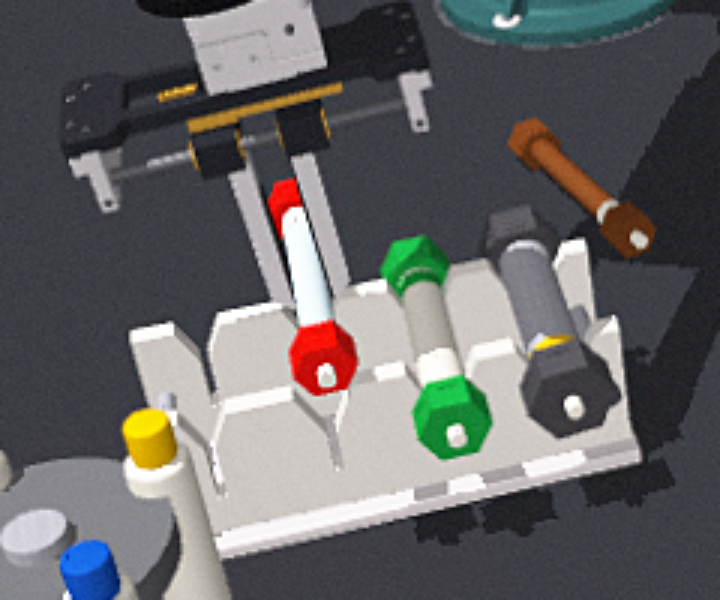

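View pics/top8.png

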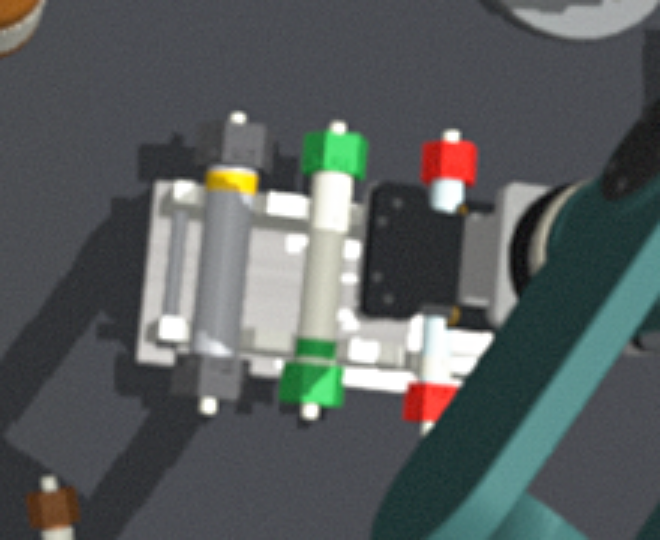

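```bash
cat > m.py <<'E'
from h import *
import pickle
T=pickle.load(open("top0.pkl","rb"))
def w(x,y,z):return onz(T,(x+.5)/3-.5+340,(y+.5)/3-.5+120,z)
def m(a,b,z):
    P=w(*a,z);Q=w(*b,z);d=P-Q;return (P+Q)/2,np.degrees(np.arctan2(d[1],d[0]))
E
python3 - <<'E'
from m import *
p=m((238,118),(208,405),75);r=m((338,128),(310,410),75);g=m((452,137),(427,428),127)
print(p,r,g)
u=np.array([.0872,.9962]);n=np.array([.9962,-.0872]);C=np.array([548.5,-262.3])
for q in(p,r,g):print((q[0][:2]-C)@n,(q[0][:2]-C)@u)
E
```

```text
(array([ 561.04426091, -170.91491646,   75.        ]), np.float64(-5.132046927575626)) (array([ 558.27793162, -233.27580891,   75.        ]), np.float64(-5.086864119369462)) (array([ 547.47387406, -289.55647304,  127.        ]), np.float64(-4.595436548778562))
4.527813436684753 92.13167977204071
7.2098660186695245 29.766534801690774
1.3545377919534893 -27.242376625128
```

Call:
{"op": "play_rows", "data": {
  "series": [
    [[-0.03,-0.12,-0.15],-0.05],
    [[0,0,-0.2],0],
    [[0,0,-0.15],0],
    [[0,0,0],0],
    [[0,0,0],0]
  ]
}}

```text
time: 24.1
eef_pos: [546.0, -292.9, 96.5]
tcp_rot: [[0.023, -0.088, -0.996], [0.074, -0.993, 0.089], [-0.997, -0.076, -0.017]]
ft_force: [-1.3, 0.5, -0.9]
grip_width: 0.18
```

```bash
python3 d.py 546 -292 66 -95
```

```text
t 24.1 p [ 546.  -292.9   96.5] jaw -95.06 F [-1.3  0.5 -0.9] w 16.9
units [-0.     0.021 -0.763] turn 0.008 deg 0.06
```

Call:
{"op": "play_rows", "data": {
  "series": [
    [[0,0.02,-0.2],0],
    [[0,0,-0.2],0],
    [[0,0,-0.15],0],
    [[0,0,-0.1],0],
    [[0,0,0],0],
    [[0,0,0],0]
  ]
}}

```text
time: 24.6
eef_pos: [545.5, -291.8, 67.1]
tcp_rot: [[0.022, -0.088, -0.996], [0.075, -0.993, 0.09], [-0.997, -0.077, -0.016]]
ft_force: [-0.2, 0.2, -1.3]
grip_width: 0.185
```

```bash
python3 d.py 546 -292 65 -95; python3 - <<'E'
from h import *
for n in("scene",):
    f=grab_frame(n);cv2.imwrite(f"pics/{n}9.png",cv2.resize(f["color"][200:370,70:270],None,fx=3.5,fy=3.5))
E
```

```text
t 24.6 p [ 545.5 -291.8   67.1] jaw -95.08 F [-0.2  0.2 -1.3] w 17.4
units [ 0.013 -0.004 -0.052] turn 0.012 deg 0.08
```

View pics/scene9.png

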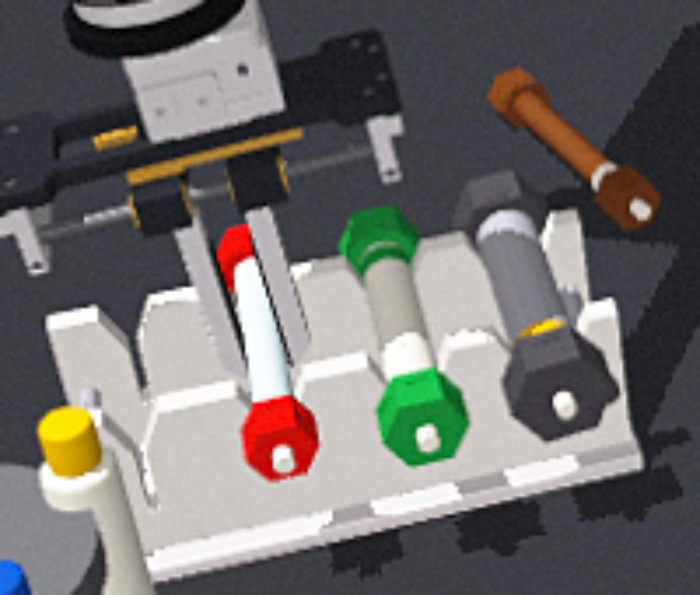

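In slot2 and nearly down. I'll ease it onto contact.

Call:
{"op": "play_rows", "data": {
  "series": [
    [[0,0,-0.06],0],
    [[0,0,-0.04],0],
    [[0,0,0],0]
  ]
}}

```text
time: 24.9
eef_pos: [546.2, -291.4, 64.9]
tcp_rot: [[0.024, -0.088, -0.996], [0.075, -0.993, 0.089], [-0.997, -0.077, -0.017]]
ft_force: [-0.7, -0.2, -0.8]
grip_width: 0.183
```

Call:
{"op": "play_rows", "data": {
  "series": [
    [[0,0,-0.05],0],
    [[0,0,-0.05],0],
    [[0,0,0],0]
  ]
}}

```text
time: 25.15
eef_pos: [546.6, -291.5, 64.8]
tcp_rot: [[0.026, -0.087, -0.996], [0.074, -0.993, 0.089], [-0.997, -0.076, -0.02]]
ft_force: [0.1, 1.3, -1.1]
grip_width: 0.184
```

Call:
{"op": "play_rows", "data": {
  "series": [
    [[0,0,-0.06],0],
    [[0,0,-0.06],0],
    [[0,0,-0.05],0]
  ]
}}

```text
time: 25.4
eef_pos: [547.1, -291.4, 64.0]
tcp_rot: [[0.029, -0.087, -0.996], [0.073, -0.993, 0.089], [-0.997, -0.076, -0.023]]
ft_force: [-4.6, 2.6, 7.0]
grip_width: 0.182
```

Call:
{"op": "play_rows", "data": {
  "series": [
    [[0,0,-0.06],0],
    [[0,0,-0.06],0],
    [[0,0,-0.05],0]
  ]
}}

```text
time: 25.65
eef_pos: [547.1, -291.4, 64.0]
tcp_rot: [[0.032, -0.086, -0.996], [0.072, -0.993, 0.089], [-0.997, -0.075, -0.025]]
ft_force: [-4.0, 2.4, 6.3]
grip_width: 0.181
```

Call:
{"op": "play_rows", "data": {
  "series": [
    [[0,0,0],0],
    [[0,0,0],0],
    [[0,0,0],0],
    [[0,0,0],0]
  ],
  "fingers": 0.3
}}

```text
time: 25.98
eef_pos: [548.2, -292.8, 64.1]
tcp_rot: [[0.035, -0.087, -0.996], [0.069, -0.994, 0.089], [-0.997, -0.071, -0.029]]
ft_force: [0.1, 0.6, -0.2]
grip_width: 0.347
```

Call:
{"op": "play_rows", "data": {
  "series": [
    [[0,0,0.1],0],
    [[0,0,0.2],0],
    [[0,0,0.3],0],
    [[0,0,0.4],0],
    [[0,0,0.5],0],
    [[0,0,0.5],0],
    [[0,0,0.5],0],
    [[0,0,0.4],0]
  ]
}}

```text
time: 26.65
eef_pos: [545.4, -291.1, 183.2]
tcp_rot: [[0.027, -0.088, -0.996], [0.074, -0.993, 0.089], [-0.997, -0.076, -0.02]]
ft_force: [1.0, 0.1, -0.9]
grip_width: 0.348
```

```bash
python3 d.py 556 211 180 -102; python3 - <<'E'
from h import *
for n in("scene",):
    f=grab_frame(n);cv2.imwrite(f"pics/{n}10.png",cv2.resize(f["color"][200:370,70:270],None,fx=3.5,fy=3.5))
E
```

```text
t 26.65 p [ 545.4 -291.1  183.2] jaw -95.04 F [ 1.   0.1 -0.9] w 32.8
units [ 0.265 12.553 -0.08 ] turn -1.013 deg -6.96
```

View pics/scene10.png

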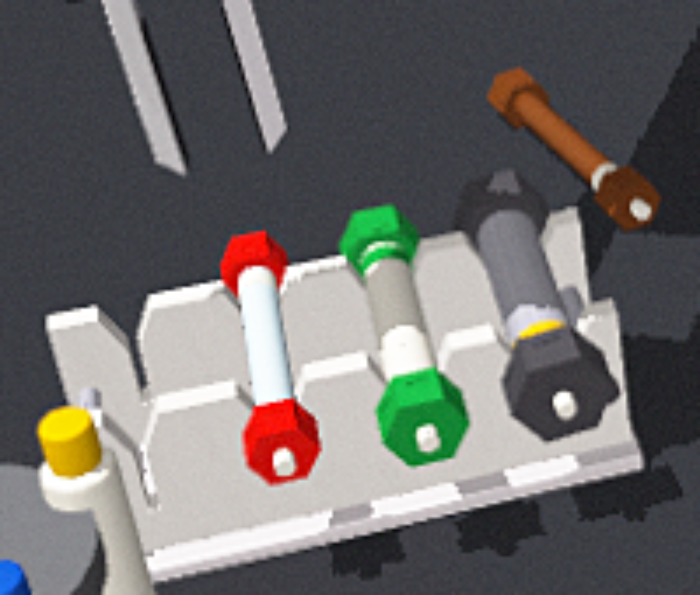

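Call:
{"op": "play_rows", "data": {
  "series": [
    [[0,0.4,0],0],
    [[0,0.7,0],-0.06],
    [[0,0.8,0],-0.06],
    [[0,0.8,0],-0.06],
    [[0,0.8,0],-0.06],
    [[0,0.8,0],-0.06],
    [[0,0.8,0],-0.06],
    [[0,0.8,0],-0.06]
  ]
}}

```text
time: 27.37
eef_pos: [543.0, -46.7, 186.5]
tcp_rot: [[0.037, -0.15, -0.988], [0.067, -0.986, 0.152], [-0.997, -0.072, -0.027]]
ft_force: [-0.4, 0.7, 0.5]
grip_width: 0.354
```

Call:
{"op": "play_rows", "data": {
  "series": [
    [[0,0.8,0],-0.06],
    [[0,0.8,0],-0.06],
    [[0,0.8,0],-0.06],
    [[0,0.8,0],-0.06],
    [[0,0.8,0],-0.06],
    [[0,0.8,0],-0.06],
    [[0,0.5,0],-0.06],
    [[0,0,0],0]
  ]
}}

```text
time: 28.03
eef_pos: [529.8, 189.8, 179.8]
tcp_rot: [[0.028, -0.191, -0.981], [0.072, -0.979, 0.192], [-0.997, -0.076, -0.014]]
ft_force: [0.0, -0.5, 0.3]
grip_width: 0.349
```

```bash
python3 d.py 556 211 120 -102.1
```

```text
t 28.03 p [529.8 189.8 179.8] jaw -101.03 F [ 0.  -0.5  0.3] w 32.8
units [ 0.654  0.53  -1.496] turn -0.156 deg -1.07
```

Call:
{"op": "play_rows", "data": {
  "series": [
    [[0.3,0.25,-0.2],-0.08],
    [[0.3,0.25,-0.4],-0.08],
    [[0.05,0,-0.4],0],
    [[0,0,-0.4],0],
    [[0,0,-0.4],0],
    [[0,0,-0.4],0],
    [[0,0,0],0],
    [[0,0,0],0]
  ]
}}

```text
time: 28.7
eef_pos: [548.9, 211.3, 85.1]
tcp_rot: [[0.023, -0.205, -0.979], [0.068, -0.976, 0.206], [-0.997, -0.072, -0.008]]
ft_force: [0.7, 0.1, 1.0]
grip_width: 0.35
```

```bash
python3 d.py 556 211 60 -102.1
```

```text
t 28.7 p [548.9 211.3  85.1] jaw -101.85 F [0.7 0.1 1. ] w 32.9
units [ 0.178 -0.007 -0.627] turn -0.037 deg -0.25
```

Call:
{"op": "play_rows", "data": {
  "series": [
    [[0.15,0,-0.3],-0.03],
    [[0,0,-0.4],0],
    [[0,0,-0.4],0],
    [[0,0,-0.3],0],
    [[0,0,0],0],
    [[0,0,0],0]
  ]
}}

```text
time: 29.2
eef_pos: [559.2, 210.3, 30.7]
tcp_rot: [[0.033, -0.21, -0.977], [0.07, -0.975, 0.212], [-0.997, -0.075, -0.017]]
ft_force: [0.3, 0.9, 0.7]
grip_width: 0.349
```

```bash
python3 d.py 556 211 4 -102.1; python3 - <<'E'
from h import *
for n in("scene","top"):
    f=grab_frame(n);cv2.imwrite(f"pics/{n}11.png",cv2.resize(f["color"][180:340,300:520] if n=="scene" else f["color"][120:300,120:340],None,fx=3,fy=3))
E
```

```text
t 29.2 p [559.2 210.3  30.7] jaw -102.16 F [0.3 0.9 0.7] w 32.8
units [-0.08   0.016 -0.667] turn 0.009 deg 0.06
```

View pics/top11.png

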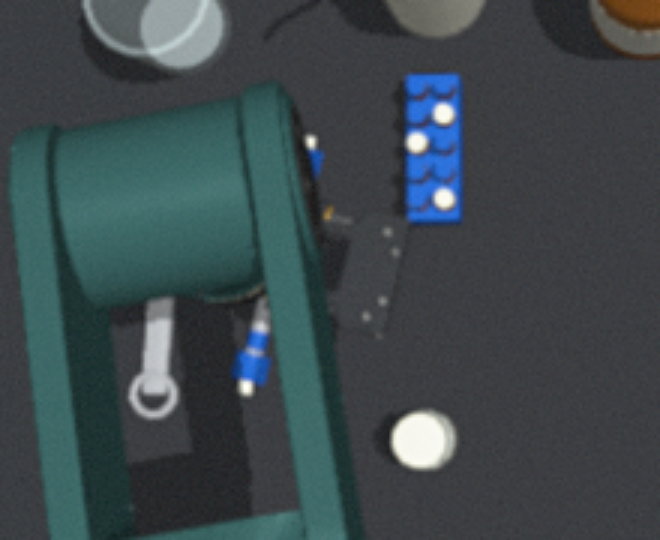

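View pics/scene11.png

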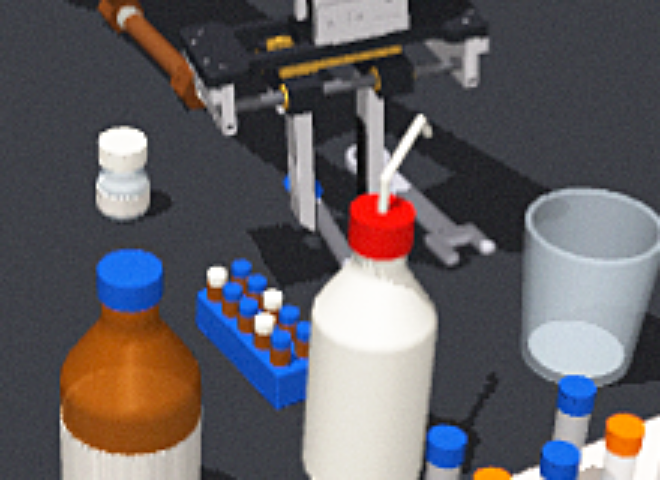

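Call:
{"op": "play_rows", "data": {
  "series": [
    [[-0.08,0,-0.25],0],
    [[0,0,-0.25],0],
    [[0,0,0],0],
    [[0,0,0],0]
  ]
}}

```text
time: 29.63
eef_pos: [558.2, 210.9, 12.7]
tcp_rot: [[0.039, -0.21, -0.977], [0.072, -0.975, 0.212], [-0.997, -0.078, -0.023]]
ft_force: [0.1, 0.2, 0.2]
grip_width: 0.351
```

```bash
python3 d.py 556 211 4 -102.1
```

```text
t 29.63 p [558.2 210.9  12.7] jaw -102.14 F [0.1 0.2 0.2] w 33.0
units [-0.054  0.002 -0.218] turn 0.005 deg 0.04
```

Call:
{"op": "play_rows", "data": {
  "series": [
    [[-0.06,0,-0.15],0],
    [[0,0,-0.1],0],
    [[0,0,0],0]
  ]
}}

```text
time: 29.88
eef_pos: [555.6, 211.1, 2.1]
tcp_rot: [[0.04, -0.209, -0.977], [0.072, -0.975, 0.212], [-0.997, -0.078, -0.024]]
ft_force: [0.2, -0.8, -0.6]
grip_width: 0.351
```

```bash
python3 d.py 556 211 4 -102.1
```

```text
t 29.88 p [555.6 211.1   2.1] jaw -102.12 F [ 0.2 -0.8 -0.6] w 33.0
units [ 0.01  -0.002  0.049] turn 0.003 deg 0.02
```

Call:
{"op": "play_rows", "data": {
  "series": [
    [[0,0,0.03],0],
    [[0,0,0],0],
    [[0,0,0],0],
    [[0,0,0],0],
    [[0,0,0],0],
    [[0,0,0],0]
  ],
  "fingers": 1,
  "squeeze": 25
}}

```text
time: 30.38
eef_pos: [555.6, 211.3, 3.3]
tcp_rot: [[0.04, -0.209, -0.977], [0.072, -0.975, 0.212], [-0.997, -0.079, -0.024]]
ft_force: [0.2, -0.0, -0.7]
grip_width: 0.122
```

Call:
{"op": "play_rows", "data": {
  "series": [
    [[0,0,0.2],0],
    [[0,0,0.3],0],
    [[0,0,0.4],0],
    [[0,0,0.5],0],
    [[0,0,0.5],0],
    [[0,0,0.5],0],
    [[0,0,0.5],0],
    [[0,0,0.4],0]
  ]
}}

```text
time: 31.05
eef_pos: [550.7, 209.5, 140.9]
tcp_rot: [[0.03, -0.21, -0.977], [0.069, -0.975, 0.212], [-0.997, -0.073, -0.015]]
ft_force: [0.2, -0.5, -1.1]
grip_width: 0.122
```

```bash
python3 d.py 540 -354 140 -95; python3 - <<'E'
from h import *
for n in("scene",):
    f=grab_frame(n);cv2.imwrite(f"pics/{n}12.png",cv2.resize(f["color"][120:340,300:520],None,fx=2.6,fy=2.6))
E
```

```text
t 31.05 p [550.7 209.5 140.9] jaw -102.17 F [ 0.2 -0.5 -1.1] w 11.5
units [ -0.266 -14.089  -0.023] turn 1.043 deg 7.17
```

View pics/scene12.png

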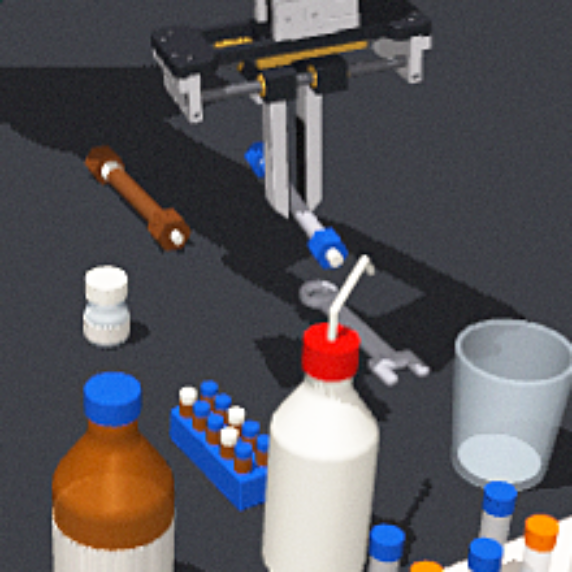

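Call:
{"op": "play_rows", "data": {
  "series": [
    [[-0.02,-0.3,0.1],0.05],
    [[-0.02,-0.6,0.1],0.05],
    [[0,-0.7,0.03],0.05],
    [[0,-0.7,0.03],0.05],
    [[0,-0.7,0.03],0.05],
    [[0,-0.7,0.03],0.05],
    [[0,-0.7,0.03],0.05],
    [[0,-0.7,0.03],0.05]
  ]
}}

```text
time: 31.77
eef_pos: [550.8, 4.8, 168.8]
tcp_rot: [[0.045, -0.147, -0.988], [0.077, -0.986, 0.151], [-0.996, -0.082, -0.033]]
ft_force: [0.9, -0.1, -1.2]
grip_width: 0.115
```

Call:
{"op": "play_rows", "data": {
  "series": [
    [[0,-0.7,0],0.05],
    [[0,-0.7,0],0.05],
    [[0,-0.7,0],0.05],
    [[0,-0.7,0],0.05],
    [[0,-0.7,0],0.05],
    [[0,-0.7,0],0.05],
    [[0,-0.7,0],0.05],
    [[0,-0.7,0],0.05]
  ]
}}

```text
time: 32.43
eef_pos: [548.0, -230.7, 171.6]
tcp_rot: [[0.045, -0.098, -0.994], [0.077, -0.992, 0.101], [-0.996, -0.081, -0.037]]
ft_force: [1.5, 0.3, -1.5]
grip_width: 0.117
```

```bash
python3 d.py 540 -354 140 -95
```

```text
t 32.43 p [ 548.  -230.7  171.6] jaw -95.63 F [ 1.5  0.3 -1.5] w 11.0
units [-0.201 -3.082 -0.791] turn 0.091 deg 0.63
```

Call:
{"op": "play_rows", "data": {
  "series": [
    [[0,-0.6,0],0.03],
    [[0,-0.6,0],0.03],
    [[0,-0.5,0],0],
    [[0,-0.4,-0.2],0],
    [[0,-0.3,-0.2],0],
    [[0,0,-0.2],0],
    [[0,0,0],0],
    [[0,0,0],0]
  ]
}}

```text
time: 33.1
eef_pos: [545.1, -337.0, 143.5]
tcp_rot: [[0.042, -0.098, -0.994], [0.077, -0.992, 0.101], [-0.996, -0.081, -0.034]]
ft_force: [-0.2, -1.0, -2.3]
grip_width: 0.118
```

```bash
python3 d.py 540 -354 115 -95
```

```text
t 33.1 p [ 545.1 -337.   143.5] jaw -95.62 F [-0.2 -1.  -2.3] w 11.1
units [-0.127 -0.425 -0.713] turn 0.091 deg 0.62
```

Call:
{"op": "play_rows", "data": {
  "series": [
    [[-0.12,-0.2,-0.1],0.08],
    [[0,-0.2,-0.2],0],
    [[0,0,-0.2],0],
    [[0,0,-0.1],0],
    [[0,0,0],0],
    [[0,0,0],0]
  ]
}}

```text
time: 33.6
eef_pos: [540.3, -350.1, 116.7]
tcp_rot: [[0.04, -0.082, -0.996], [0.08, -0.993, 0.085], [-0.996, -0.083, -0.033]]
ft_force: [-0.7, -0.4, -1.5]
grip_width: 0.119
```

```bash
python3 d.py 540 -354 68 -95; python3 - <<'E'
from h import *
for n in("scene","top"):
    f=grab_frame(n);cv2.imwrite(f"pics/{n}13.png",cv2.resize(f["color"][180:380,40:280] if n=="scene" else f["color"][120:300,340:560],None,fx=3,fy=3))
E
```

```text
t 33.6 p [ 540.3 -350.1  116.7] jaw -94.72 F [-0.7 -0.4 -1.5] w 11.2
units [-0.009 -0.097 -1.219] turn -0.041 deg -0.28
```

View pics/scene13.png

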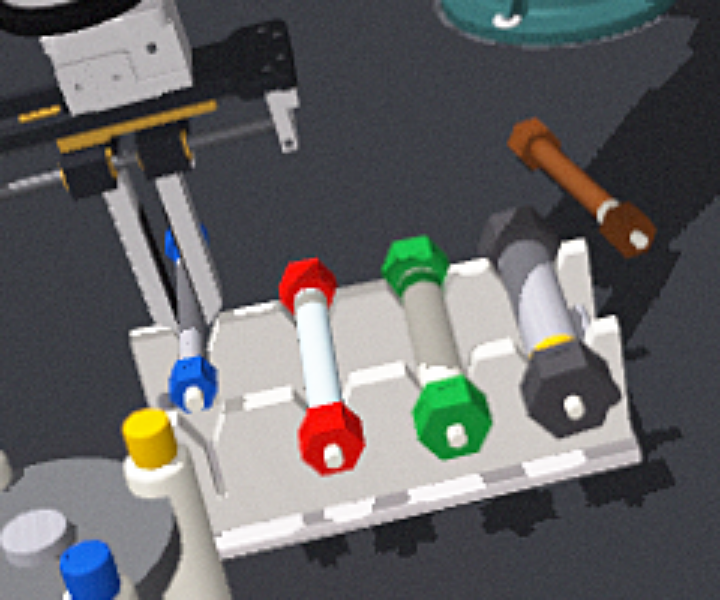

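View pics/top13.png

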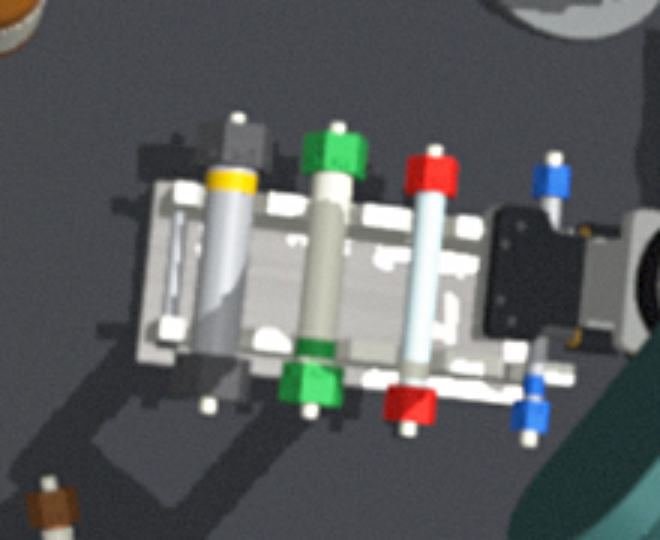

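```bash
python3 - <<'E'
from m import *
u=np.array([.0872,.9962]);n=np.array([.9962,-.0872]);C=np.array([548.5,-262.3])
for q in(m((238,118),(208,405),75),m((338,128),(310,410),75),m((435,151),(408,429),75),m((556,159),(529,438),123.4)):print(np.round((q[0][:2]-C)@n,1),np.round((q[0][:2]-C)@u,1),q[1])
E
```

```text
4.5 92.1 -5.132046927575626
7.2 29.8 -5.086864119369462
1.5 -32.1 -5.166951836012444
-0.2 -91.6 -5.4766698137563035
```

Call:
{"op": "play_rows", "data": {
  "series": [
    [[0,-0.07,-0.15],0],
    [[0,0,-0.2],0],
    [[0,0,-0.15],0],
    [[0,0,0],0],
    [[0,0,0],0]
  ]
}}

```text
time: 34.12
eef_pos: [541.2, -353.4, 96.3]
tcp_rot: [[0.042, -0.081, -0.996], [0.078, -0.993, 0.084], [-0.996, -0.081, -0.036]]
ft_force: [0.4, -0.5, -0.4]
grip_width: 0.117
```

```bash
python3 d.py 540 -353 69 -95
```

```text
t 34.12 p [ 541.2 -353.4   96.3] jaw -94.67 F [ 0.4 -0.5 -0.4] w 11.0
units [-0.029  0.01  -0.683] turn -0.048 deg -0.33
```

Call:
{"op": "play_rows", "data": {
  "series": [
    [[-0.02,0,-0.15],-0.04],
    [[0,0,-0.2],0],
    [[0,0,-0.15],0],
    [[0,0,0],0],
    [[0,0,0],0]
  ]
}}

```text
time: 34.53
eef_pos: [540.0, -353.2, 73.7]
tcp_rot: [[0.042, -0.087, -0.995], [0.078, -0.993, 0.09], [-0.996, -0.081, -0.035]]
ft_force: [-0.0, 0.8, -0.9]
grip_width: 0.119
```

```bash
python3 d.py 540 -353 69 -95; python3 - <<'E'
from h import *
for n in("scene",):
    f=grab_frame(n);cv2.imwrite(f"pics/{n}14.png",cv2.resize(f["color"][210:370,60:240],None,fx=3.7,fy=3.7))
E
```

```text
t 34.53 p [ 540.  -353.2   73.7] jaw -94.98 F [-0.   0.8 -0.9] w 11.2
units [-0.     0.004 -0.117] turn -0.002 deg -0.02
```

View pics/scene14.png

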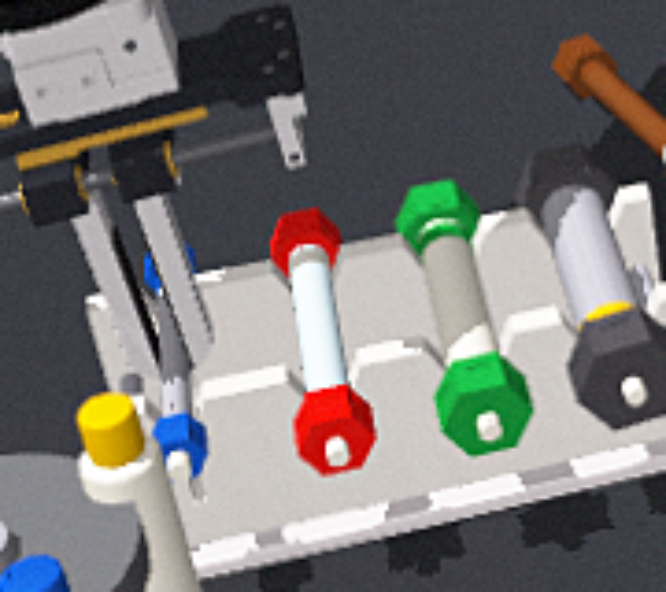

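Call:
{"op": "play_rows", "data": {
  "series": [
    [[0,0,-0.08],0],
    [[0,0,-0.05],0],
    [[0,0,0],0],
    [[0,0,0],0]
  ]
}}

```text
time: 34.92
eef_pos: [540.4, -353.3, 68.7]
tcp_rot: [[0.043, -0.086, -0.995], [0.077, -0.993, 0.09], [-0.996, -0.081, -0.036]]
ft_force: [-0.5, 0.6, -0.7]
grip_width: 0.12
```

Call:
{"op": "play_rows", "data": {
  "series": [
    [[0,0,-0.05],0],
    [[0,0,-0.03],0],
    [[0,0,0],0]
  ]
}}

```text
time: 35.17
eef_pos: [540.7, -353.3, 68.5]
tcp_rot: [[0.044, -0.086, -0.995], [0.077, -0.993, 0.089], [-0.996, -0.08, -0.037]]
ft_force: [-0.4, 0.5, -0.6]
grip_width: 0.12
```

Call:
{"op": "play_rows", "data": {
  "series": [
    [[0,0,-0.06],0],
    [[0,0,-0.06],0],
    [[0,0,-0.04],0]
  ]
}}

```text
time: 35.42
eef_pos: [541.0, -353.3, 68.0]
tcp_rot: [[0.047, -0.085, -0.995], [0.075, -0.993, 0.088], [-0.996, -0.079, -0.04]]
ft_force: [-0.7, 2.5, 3.7]
grip_width: 0.121
```

Call:
{"op": "play_rows", "data": {
  "series": [
    [[0,0,-0.06],0],
    [[0,0,-0.06],0],
    [[0,0,-0.06],0]
  ]
}}

```text
time: 35.67
eef_pos: [541.0, -353.4, 67.9]
tcp_rot: [[0.049, -0.084, -0.995], [0.074, -0.993, 0.088], [-0.996, -0.077, -0.042]]
ft_force: [-4.1, 2.6, 8.3]
grip_width: 0.117
```

Call:
{"op": "play_rows", "data": {
  "series": [
    [[0,0,0],0],
    [[0,0,0],0],
    [[0,0,0],0],
    [[0,0,0],0]
  ],
  "fingers": 0.4
}}

```text
time: 36.0
eef_pos: [542.2, -354.5, 68.7]
tcp_rot: [[0.053, -0.084, -0.995], [0.07, -0.994, 0.088], [-0.996, -0.074, -0.046]]
ft_force: [0.3, -0.2, -0.5]
grip_width: 0.297
```

Call:
{"op": "play_rows", "data": {
  "series": [
    [[0,0,0.1],0],
    [[0,0,0.2],0],
    [[0,0,0.3],0],
    [[0,0,0.4],0],
    [[0,0,0.5],0],
    [[0,0,0.5],0],
    [[0,0,0.5],0],
    [[0,0,0.4],0]
  ]
}}

```text
time: 36.67
eef_pos: [539.8, -352.5, 187.7]
tcp_rot: [[0.046, -0.085, -0.995], [0.076, -0.993, 0.088], [-0.996, -0.08, -0.039]]
ft_force: [1.0, -0.1, -0.3]
grip_width: 0.296
```

Call:
{"op": "play_rows", "data": {
  "series": [
    [[-0.5,0.3,0.4],0],
    [[-0.7,0.5,0.3],0],
    [[-0.7,0.5,0.2],0],
    [[-0.7,0.5,0],0],
    [[-0.7,0.5,0],0],
    [[-0.5,0.5,0],0],
    [[0,0,0],0],
    [[0,0,0],0]
  ]
}}

```text
time: 37.33
eef_pos: [385.0, -239.0, 241.0]
tcp_rot: [[0.065, -0.084, -0.994], [0.059, -0.994, 0.088], [-0.996, -0.064, -0.06]]
ft_force: [-0.4, 0.6, -0.5]
grip_width: 0.3
```

```bash
python3 d.py 540 -353 69 -95; python3 - <<'E'
from h import *
for n in("scene","top"):
    f=grab_frame(n);cv2.imwrite(f"pics/{n}15f.png",f["color"]);cv2.imwrite(f"pics/{n}15.png",cv2.resize(f["color"][180:380,40:280] if n=="scene" else f["color"][120:300,340:560],None,fx=3,fy=3))
E
```

```text
t 37.33 p [ 385. -239.  241.] jaw -94.81 F [-0.4  0.6 -0.5] w 28.2
units [ 3.874 -2.851 -4.3  ] turn -0.027 deg -0.19
```

View pics/scene15.png

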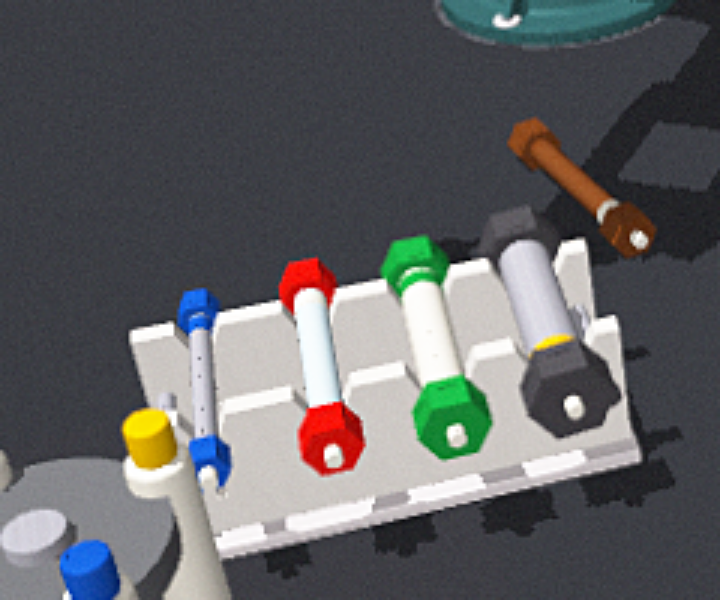

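View pics/top15f.png

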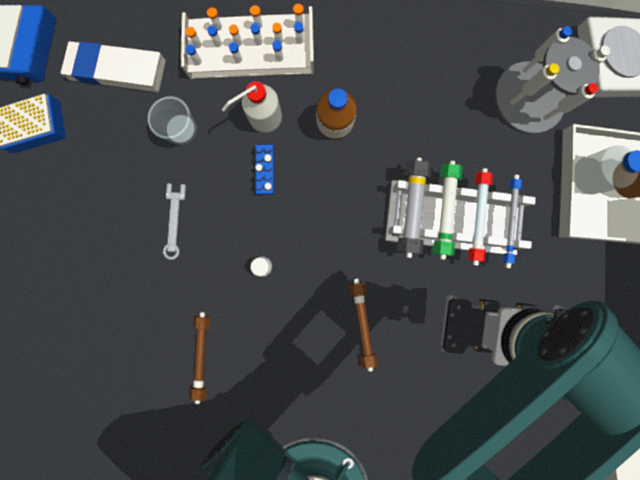

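View pics/top15.png

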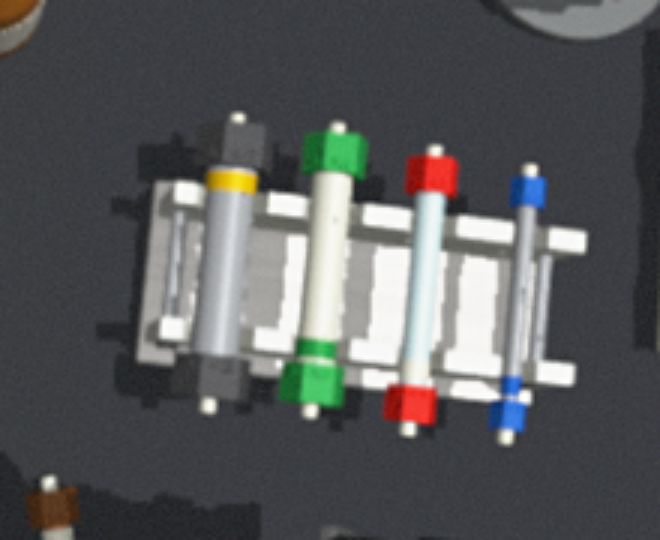

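```bash
python3 - <<'E'
from m import *
S=pickle.load(open("scene0.pkl","rb"))
for n,a,b in [("prep",(238,118),(574,406)),("racked",(338,128),(457,434)),("glass",(435,151),(334,456)),("thin",(531,171),(209,478))]:
    o,d=ray(T,(a[0]+.5)/3-.5+340,(a[1]+.5)/3-.5+120);p,e=ray(S,(b[0]+.5)/3-.5+40,(b[1]+.5)/3-.5+180)
    k=np.linalg.lstsq(np.c_[d,-e],p-o,rcond=None)[0];A=o+d*k[0];B=p+e*k[1];print(n,np.round((A+B)/2,1),np.linalg.norm(A-B).round(1))
u=np.array([.0872,.9962]);n=np.array([.9962,-.0872]);C=np.array([548.5,-262.3])
for q in(m((238,118),(208,405),75),m((338,128),(310,410),75),m((435,151),(408,429),75),m((531,171),(506,437),75)):print(np.round((q[0][:2]-C)@n,1),np.round((q[0][:2]-C)@u,1),q[1].round(1))
a=cv2.imread("pics/top0.png");b=cv2.imread("pics/top15f.png")
for nme,(x,y,w,h) in dict(spanner=(160,180,30,85),vial=(250,140,30,60),jar=(245,250,30,35),beaker=(140,90,60,60),wash=(215,75,70,60),amber=(310,80,50,60),racked=(435,155,30,110)).items():
    p=cv2.phaseCorrelate(a[y:y+h,x:x+w].mean(2),b[y:y+h,x:x+w].mean(2));print(nme,np.round(p[0],2),round(p[1],2))
E
```

```text
prep [ 648.7 -177.6   76.7] 1.8
racked [ 644.7 -239.3   77. ] 2.4
glass [ 633.  -300.7   75.6] 2.6
thin [ 622.8 -362.    75.8] 3.0
4.5 92.1 -5.1
7.2 29.8 -5.1
1.5 -32.1 -5.2
0.1 -94.4 -5.2
spanner [0.17 0.06] 0.9
vial [ 0.05 -0.03] 0.86
jar [-0.06  0.09] 0.87
beaker [-0.11 -0.02] 0.89
wash [ 0.13 -0.03] 0.96
amber [ 0.04 -0.14] 0.91
racked [ 0.07 -0.01] 0.88
```

All four columns sit at the same height, in parallel and in their own slots, and the bystanders have not moved.

```bash
python3 -c "
from cell import hand_in
print(hand_in())"
```

```text
the job is handed in; nothing more can be done
None
```

All three loose columns are in the rack, each in the slot that fits it: prep in slot0, glass in slot2 and thin in slot3. I eased each one down until the wrist force showed the rack carrying it, then opened the fingers a little and drew straight up. I handed in at about 37 s of the 72 s allowed, with the gripper clear of everything.

- **Height:** seen from both cameras, the outer ends of the three columns sit 75.6–76.7 mm above the bench and the racked column's end at 77.0 mm. The two views disagree by about 2–3 mm, but the next size's slot would show as 7 mm.
- **Level:** I did not triangulate the inner ends, so level rests on how the columns look in the pictures and on how they seated.
- **Spacing and alignment:** the columns lie about 62 mm apart and parallel to the rack.
- **Centring:** prep is 4.5 mm off the rack's centre, glass 1.5 mm and thin 0.1 mm. The racked column reads 7 mm off, as it did at the start.
- **Everything else:** the racked column, jar, vial block, spanner, beaker and both bottles shifted less than 0.2 pixel between the first and last top pictures.

Two things went less than smoothly. The wrist tilted while carrying the heavy prep column, so I turned it half round and brought it nearly level before lowering it. I also gripped the glass column too near the fingertips the first time, so I let go on the bench and gripped it lower down the fingers before lifting.

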